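# Lock the saw's extension arm into its socket

### The arm

A 6-joint arm with a two-finger parallel gripper is mounted at the origin on the work surface. World frame = base frame: x ahead of the robot, y to its left, z up, the work surface at z = 0. Lengths are in m, angles in rad, forces in N, time in s.
With the tool pointing down it reaches from about 0.225 to 0.875 m from the base axis. Payload 3.4 kg.
Tool frame: the origin (TCP) lies midway between the tips of the shut fingers; the grasp point (between the pads) lies behind it (manip.grip_point_offset is the z of the grasp point in the tool frame, in m); z points along the fingers, x is the direction in which the jaws open and shut, and the axes are right-handed (so a half turn about z gives the same grasp; the last joint's range is limited). The gripper opens to 85 mm and grips with 20 to 120 N. Pads are 22 mm wide; open, the fingers measure 114 mm over their backs; the gripper's body (76 mm by 85 mm) begins 54 mm behind the grasp point. The pads swing forward as they close: fully open they stand 13 mm farther back than shut.
Start: joints at [-1.314, 0.276, 1.505, -0, 1.361, -0.121], TCP at [0.212, -0.534, 0.231] pointing down, gripper open.
Joint ranges: [-2.89, 2.89], [-0.75, 2.08], [0.22, 2.7], [-1.18, 4.32], [0.11, 2.71], [-2.7, 2.7]. Speed limits (rad/s): [2.57, 2.57, 3.14, 3.14, 3.14, 3.14].

### API

Orientations are given as a unit quaternion [w, x, y, z].
In Python, from rig import manip, eyes, recognise, regions_of, mark_of gives the robot as it stands.
- The arm moves only by the shell command python3 -m inch 'ROWS' [FORCE]. ROWS is JSON, a list of rows, each a list of 5 numbers: the gripper command: -1 is shut, 1 is fully open, values between are in proportion, then the shift along the tool's x, y, z in mm, then the turn about the tool's z in degrees. A call has 1 to 20 rows; each row shifts and turns the pose as measured when the row begins, along the tool's axes as they then stand; what a row does not reach is not made up. A row lasts 1/12 s, in which the tool goes at most 41.7 mm and 7.16 degrees, less where a joint would pass 70% of its speed; a pose out of reach is approached as far as the arm can. A call with a gripper value outside its range is refused whole. The fingers move at their own pace and stop on an object; FORCE is the grip in N (left out, the last holds). Time passes only in rows, so rows that do not move let the fingers close. It gives the time, the measured TCP pose, the force and the opening at its end, in the units of the state.
- manip.get_state(): the state, without advancing time (a new reading comes with each control period).
- eyes.get_image(name): name is "side" or "top"; returns a dict with "frame" (384x512x3 uint8, red, green, blue), "K" (3x3 intrinsics, pixels), "rvec" (rotation vector, rad) and "tvec" (3), from world to camera coordinates, as OpenCV has them. Camera axes: x right, y down, z forward; pixel columns grow to the right and rows downward; lengths in m; the calibration is good to about 2 mm. A picture is of the moment at which its call begins. There is no depth.
- manip.sign_off(): hands the job in, once; it reports no verdict.
Trained networks look in a picture, given as the dict that the camera call returned (one of the last four; its "shot" number tells which), for a name from the list of things; names that differ only in an ending like _2 or _b are one class to them, and where a whole thing is asked for, a point or a joint stands for the part that bears it (a point fixed in the world has none). Each returns a list of dicts, best first, with "confidence" (0 to 1); they miss things now and then, are a little off and sometimes report something else, mostly with a low value. They report only what shows in the picture. A call takes as long as a camera call. They do not tell look-alikes from the thing itself.
- recognise(picture, target): "bbox" ([left, top, width, height] in pixels, round what is visible of it).
- regions_of(picture, target): "mask" (384x512 bool, what is visible of it) and "bbox" ([left, top, width, height] in pixels, round what is visible of it).
- mark_of(picture, target): "point" ([row, column] in pixels: a listed point, or the origin of a listed thing).
The state is a dict: "clock": time; "qpos": joint angles; "qd": joint speeds; "effort": joint torques, N m; "position": TCP position; "ee_rot": TCP orientation; "contact_force": force on the tool from outside, world axes, zero at the start; "moment": the same for the moment, N m; "width": finger opening in m.
Only numpy, scipy, OpenCV 4.12 (cv2) and the standard library are available. Lean on these libraries where they do the work, as an engineer would, in place of code of your own. Each camera call takes 0.05 s, during which the arm holds its last target.

### The job

An offcut has been left in the guide channel: lift it out and put it down on the bench. Then lay the extension tube, button up, in the guide channel with its button end towards the socket, press its spring button flush so that it slips in under the socket's mouth, and push the tube in until the button pops up through the hole in the socket's roof. Leave the bottle, the tin and the mould where they stand.

Things in the scene. Friction and masses are not known exactly. Their poses are not given: they have to be found in the camera images.
- stand: Fixed grey guide: an open U channel leading into a closed socket. Origin on the bench, on the centre line, straight below the socket's mouth; +x = direction of insertion, z up. Channel from x = -170 to 0 mm: slippery nylon floor at z = 12 mm, 32.5 mm between straight walls up to z = 20 mm, flaring to 47 mm at z = 32 mm, 50 mm over all. Base plate 68 mm wide, x = -180 to 110 mm, 6 mm thick.
- stand_mouth (a point): Middle of the socket's mouth, 32 mm above the bench (stand x = 0). The socket runs from here to x = 100 mm on the channel's floor and centre line, 32.5 mm wide and 41.5 mm high inside; its roof spans z = 53.5 to 56.5 mm, its side walls are 4 mm thick, its far end is open.
- stand_hole (a point): Centre of the round hole (18 mm across) through the socket's roof, at the roof's upper face, 50 mm beyond the mouth.
- tube: Loose extension arm: rectangular aluminium tube 220 mm long (local x), 30 mm wide (y), 40 mm high (z), about 0.34 kg, with black plastic ends. Origin: centre of its underside. The nose is the +x end (x = 98 to 110 mm, 2 mm smaller all round); the steel spring button stands on the top face at x = 65 mm. It starts lying on the bench, button up, beside the guide.
- latch (a joint): Travel of the spring button (m): 0 = up, 8 mm proud of the tube's top; 0.008 = flush. Spring about 3 N at 0, 8 N flush. Steel cylinder 14 mm across, top chamfered 2 mm. While up it cannot pass the 1.5 mm gap between tube top and socket roof. Under the roof it stays about 6.5 mm in and rubs (a push of some 5 to 10 N) until, in the hole, it springs up and stops the tube both ways.
- latch_top (a point): Centre of the button's top face (moves with the button).
- offcut: Loose plywood offcut 70 x 28 x 45 mm (its x, y, z), 50 g, standing lengthwise in the open channel on its floor. Origin: centre of its underside.
- offcut_center (a point): Middle of the offcut, 22.5 mm above its underside.
- bottle: Bystander: upright white glue bottle, 56 mm across, 180 mm tall with its nozzle, on the robot's side of the socket. Origin: centre of its underside.
- tin: Bystander: closed steel tin, 72 mm across, 85 mm tall, near the open end of the guide. Origin: centre of its underside.
- mould: Bystander: wooden mould, a base 100 x 50 x 15 mm (x, y, z) with a round dome, 43 mm tall over all, beyond the guide. Origin: centre of its underside.
Not all that is in view belongs to the job. What is shaped like the offcut but blue or orange is not meant. Of the things that look like the tube, the larger one is meant.

How it is judged:
By the outcome, as a careful person would: the job done as asked, in the order asked, and still so for the second after the job is handed in, with the robot touching nothing.
It also fails if it takes over 70 s, if anything falls off the work surface, if the arm or the gripper's body presses on something with over 40 N, if the wrist force passes 120 N, or if a joint passes its speed limit or range.

## Working session

There is one attempt and no reset: what is moved stays moved. The work goes in short steps, Python scripts to look and compute and a shell command to move; the robot and the scene stay as the last step left them, time stands still between calls to the robot, and variables do not carry over. Pictures are saved under pics/ and viewed, and the job is handed in when it is done.

```bash
ls; mkdir -p pics; python3 - <<'E'
from rig import manip, eyes
import cv2
print(manip.get_state(), manip.grip_point_offset)
for n in ("side","top"):
    p=eyes.get_image(n); print(n,p["K"],p["rvec"],p["tvec"])
    cv2.imwrite(f"pics/{n}0.png",cv2.resize(p["frame"][:,:,::-1],(800,600),interpolation=cv2.INTER_CUBIC))
E
```

```text
pics
{'clock': 0.0, 'qpos': array([-1.31400300e+00,  2.76567800e-01,  1.50616027e+00,  2.94205874e-05,
        1.36070675e+00, -1.20985947e-01]), 'qd': array([ 0.00029315, -0.00090562,  0.00093823, -0.00077344,  0.00120032,
        0.00056116]), 'effort': array([-4.51241258e-04, -4.16772830e+01, -2.45807844e+01, -1.72934870e-04,
        1.12783894e-02, -8.83982354e-08]), 'position': array([ 0.21196549, -0.5339174 ,  0.23044442]), 'ee_rot': array([-6.16448980e-04,  8.27299932e-01, -5.61759711e-01, -6.84537751e-04]), 'contact_force': array([-0.36241073,  0.73443517,  0.15042616]), 'moment': array([-0.00962359, -0.0565206 ,  0.01420346]), 'width': 0.08536322040244265} -0.0187
side [[388.23911979   0.         251.84458503]
 [  0.         388.23911979 192.30989897]
 [  0.           0.           1.        ]] [ 0.78058145 -2.44929051  1.22510282] [0.455421   0.22312633 0.89870381]
top [[371.34842043   0.         255.13711609]
 [  0.         371.34842043 188.34852386]
 [  0.           0.           1.        ]] [ 2.04693548 -2.1488764   0.27044945] [0.04553917 0.550649   0.82554014]
```

View pics/side0.png

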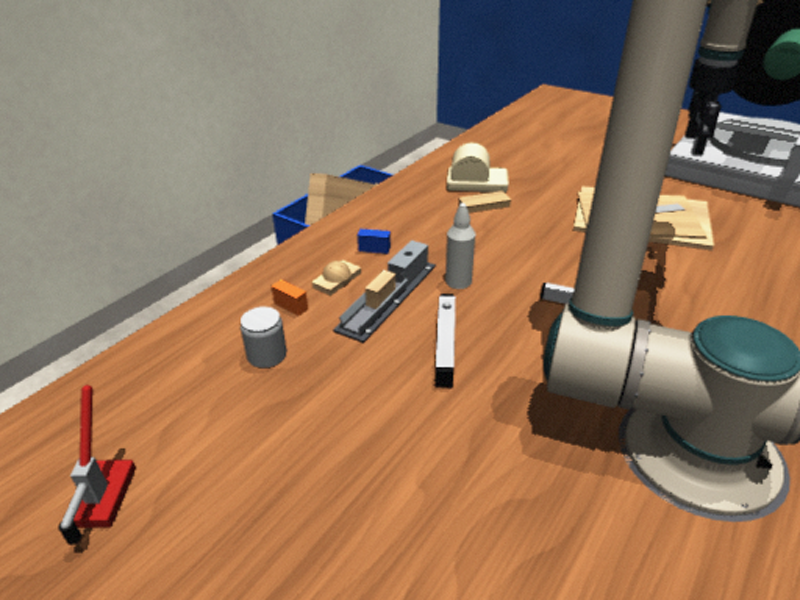

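View pics/top0.png

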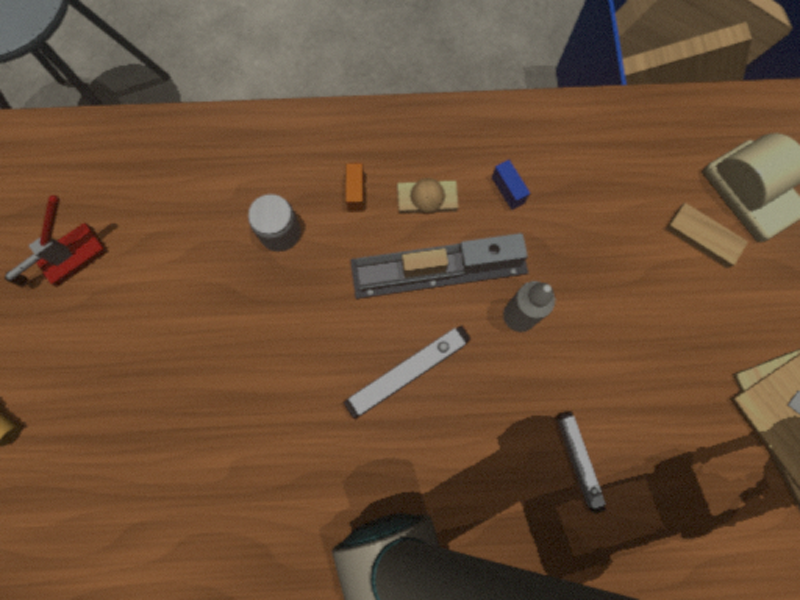

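In the pictures (800x600 scale), these could be confused:
- **Offcut:** the plywood block in the channel is at top (425,261), side (380,290). The look-alikes are orange (355,186), blue (510,184) and a loose plywood strip (707,235).
- **Tube:** the large tube is at top (408,372), side (445,340). The smaller one is at top (580,460).

I choose the plywood block in the channel and the large tube, and will measure both next.

```bash
cat > h.py <<'E'
import numpy as np, cv2
from rig import manip, eyes, recognise, regions_of, mark_of
def cam(p):
    R,_=cv2.Rodrigues(np.array(p["rvec"],float)); return np.array(p["K"]),R,np.array(p["tvec"]).reshape(3)
def tri(pa,a,pb,b):  # a,b (row,col)
    P=[];
    for p in (pa,pb):
        K,R,t=cam(p); P.append(K@np.c_[R,t])
    X=cv2.triangulatePoints(P[0],P[1],np.array([[a[1]],[a[0]]],float),np.array([[b[1]],[b[0]]],float))
    return (X[:3]/X[3]).ravel()
def onz(p,rc,z):
    K,R,t=cam(p); d=R.T@np.linalg.inv(K)@np.array([rc[1],rc[0],1.]); c=-R.T@t
    return c+d*(z-c[2])/d[2]
def proj(p,X):
    K,R,t=cam(p); q=cv2.projectPoints(np.atleast_2d(np.array(X,float)),np.array(p["rvec"],float),np.array(p["tvec"],float),K,None)[0]; return q.reshape(-1,2)[:,::-1]
E
python3 - <<'E'
from h import *
np.set_printoptions(precision=4,suppress=True)
t=eyes.get_image("top"); s=eyes.get_image("side")
cv2.imwrite("pics/crop0.png",cv2.resize(t["frame"][130:290,200:400,::-1],(800,640)[:2] if 0 else (750,600),interpolation=cv2.INTER_CUBIC))
cv2.imwrite("pics/crops0.png",cv2.resize(s["frame"][130:260,190:330,::-1],(646,600),interpolation=cv2.INTER_CUBIC))
for n in ["stand","stand_mouth","stand_hole","tube","latch_top","offcut","offcut_center","bottle","tin","mould"]:
    a=mark_of(t,n); b=mark_of(s,n)
    f=lambda l:[(np.round(d["point"],1).tolist(),round(d["confidence"],2)) for d in l[:3]]
    print(n,f(a),f(b))
    if a and b: print("   ",tri(t,a[0]["point"],s,b[0]["point"]))
print(manip.get_state()["clock"])
E
```

```text
stand [([168.6, 293.9], 0.98)] [([186.7, 254.8], 0.89)]
    [ 0.6187 -0.0899 -0.0131]
stand_mouth [([163.2, 293.6], 0.67)] [([176.6, 259.3], 0.6)]
    [ 0.6098 -0.088   0.0338]
stand_hole [([158.4, 316.9], 0.93)] [([160.0, 258.6], 0.7)]
    [ 0.6272 -0.1359  0.0603]
tube [([296.6, 369.6], 0.82), ([239.1, 261.9], 0.65)] [([220.1, 285.6], 0.84), ([195.8, 370.8], 0.72)]
    [ 0.3934 -0.1816 -0.0681]
latch_top [([221.5, 281.8], 0.55), ([201.9, 335.5], 0.47)] [([192.6, 290.0], 0.44)]
    [ 0.4645 -0.0436  0.0566]
offcut [([173.8, 268.9], 0.94), ([123.3, 323.5], 0.88), ([123.7, 227.6], 0.84)] [([159.7, 237.1], 0.76), ([192.8, 243.9], 0.6), ([195.0, 185.8], 0.59)]
    [ 0.5862 -0.0008  0.1411]
offcut_center [([116.3, 326.9], 0.89), ([126.1, 226.6], 0.7), ([164.8, 271.7], 0.57)] [([190.1, 189.6], 0.7), ([185.0, 243.9], 0.63), ([152.6, 240.6], 0.57)]
    [ 0.9567 -0.2094 -0.2585]
bottle [([203.2, 331.2], 0.83)] [([180.3, 293.6], 0.83)]
    [ 0.5208 -0.1753  0.0008]
tin [([149.9, 179.2], 0.77)] [([223.6, 170.7], 0.63)]
    [0.6826 0.2133 0.0118]
mould [([125.8, 272.3], 0.6)] [([179.4, 213.6], 0.91)]
    [ 0.7437 -0.0373 -0.0042]
1.2
```

View pics/crop0.png

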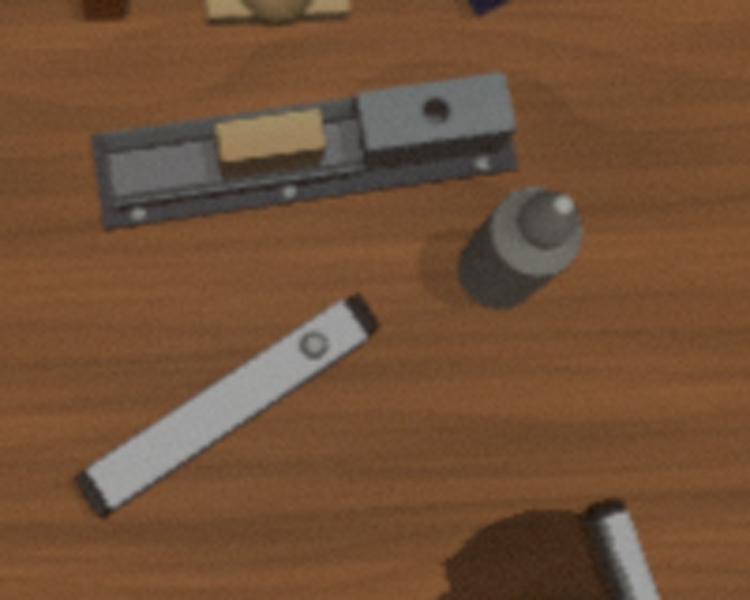

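View pics/crops0.png

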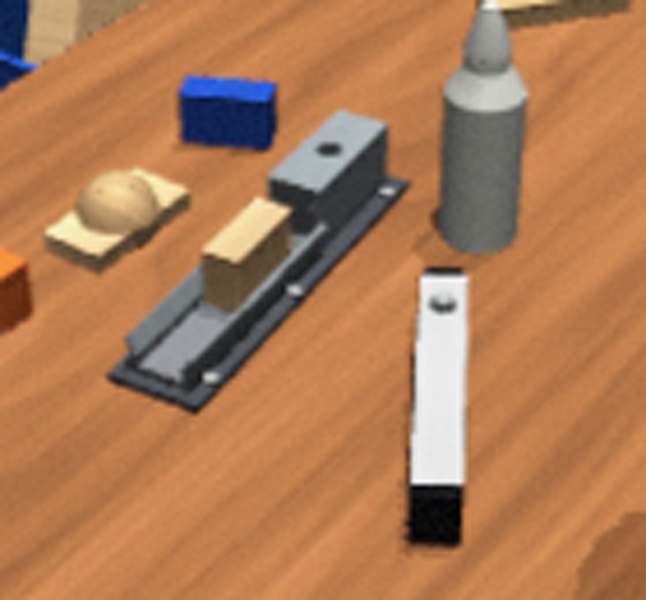

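```bash
cat > fit.py <<'E'
from h import *
from scipy.optimize import least_squares
def tp(u,v): return ((v+.5)/3.75-.5+130,(u+.5)/3.75-.5+200)
def sd(u,v): return ((v+.5)/4.615-.5+130,(u+.5)/4.614-.5+190)
def fit(obs,x0,freez=True):
    def pts(q): 
        c,s=np.cos(q[2]),np.sin(q[2]); R=np.array([[c,-s,0],[s,c,0],[0,0,1]]); return R,np.array([q[0],q[1],q[3]])
    def res(q):
        R,o=pts(q); r=[]
        for p,rc,X in obs: r+=list((proj(p,R@(np.array(X)/1e3)+o)[0]-rc))
        return np.array(r)
    s=least_squares(res,x0,loss="soft_l1"); return s.x,res(s.x).reshape(-1,2)
E
python3 - <<'E'
from fit import *
np.set_printoptions(precision=4,suppress=True)
t=eyes.get_image("top"); s=eyes.get_image("side")
T=lambda u,v,X:(t,tp(u,v),X); S=lambda u,v,X:(s,sd(u,v),X)
stand=[T(107,229,(-180,-34,3)),T(517,170,(110,-34,3)),T(92,135,(-180,34,6)),T(358,92,(0,20.25,56.5)),T(504,72,(100,20.25,56.5)),T(365,153,(0,-20.25,56.5)),T(515,130,(100,-20.25,56.5)),T(435,110,(50,0,56.5)),
S(340,110,(100,20.25,56.5)),S(388,127,(100,-20.25,56.5)),S(270,180,(0,20.25,56.5)),S(317,203,(0,-20.25,56.5)),S(329,149,(50,0,56.5)),S(108,377,(-180,34,6)),S(195,411,(-180,-34,3)),S(410,182,(110,-34,6))]
off=[T(215,125,(-35,14,45)),T(322,108,(35,14,45)),T(325,145,(35,-14,45)),T(219,165,(-35,-14,45)),S(262,198,(35,14,45)),S(292,210,(35,-14,45)),S(202,252,(-35,14,45)),S(238,263,(-35,-14,45))]
tube=[T(79,476,(-110,15,40)),T(109,513,(-110,-15,40)),T(358,294,(110,13,38)),T(380,330,(110,-13,38)),T(314,344,(65,0,48)),S(423,273,(98,15,40)),S(469,274,(98,-15,40)),S(411,485,(-110,15,40)),S(464,485,(-110,-15,40)),S(408,543,(-110,15,0)),S(460,545,(-110,-15,0)),S(443,299,(65,0,48))]
for n,o,x0 in (("stand",stand,[.61,-.09,-1.5,0]),("off",off,[.6,-.03,-1.5,0.012]),("tube",tube,[.45,0,-1,0])):
    q,r=fit(o,x0); print(n,q,np.degrees(q[2])); print(r.T)
    for nm in "TS":
        oo=[k for k in o if (k[0] is t)==(nm=="T")]
        f=lambda a:0
# single-view cross-check with z fixed
    from scipy.optimize import least_squares
    for p,nm in((t,"top"),(s,"side")):
        oo=[k for k in o if k[0] is p]
        z=q[3] if 0 else (0.012 if n=="off" else 0)
        g=lambda w:np.concatenate([proj(p,np.array([[np.cos(w[2]),-np.sin(w[2]),0],[np.sin(w[2]),np.cos(w[2]),0],[0,0,1]])@(np.array(X)/1e3)+[w[0],w[1],z])[0]-rc for _,rc,X in oo])
        print("  ",nm,least_squares(g,q[:3]).x)
E
```

```text
stand [ 0.6182 -0.0869 -1.471  -0.0039] -84.28440858180754
[[-0.1151 -0.1816 -0.2537  0.2851  0.1073 -0.6331 -0.1401  0.3254  0.5795
  -0.0904 -0.246  -1.8464  0.6891 -0.3257  0.373   0.4619]
 [-0.5825 -0.1246 -0.0579 -0.3684 -0.1517  0.6101  0.153   0.2322 -0.2813
   0.0743 -0.3626  0.611   0.1263 -0.0976  0.6344  0.0627]]
   top [ 0.6168 -0.0864 -1.4694]
   side [ 0.6149 -0.082  -1.4725]
off [ 0.6105 -0.0253 -1.4663  0.0097] -84.01184669428031
[[-0.3875  0.0962  0.8864 -0.3316  0.0969 -0.1093 -0.1396  0.0869]
 [-0.1128 -0.8597  0.292   0.5777 -1.0001  0.3277  0.0286  0.2668]]
   top [ 0.61   -0.0252 -1.4538]
   side [ 0.6082 -0.0228 -1.4928]
tube [ 0.4397  0.0085 -1.0387 -0.0004] -59.51398306462265
[[-0.0763  0.8655 -0.6968 -1.5455 -0.3079 -0.2607 -0.0707  1.396   1.9954
   0.0648  0.2454 -1.2595]
 [-1.2543 -2.4947  0.874   1.0854  0.8291 -0.0682  0.042  -0.1975  0.0782
   0.1103  0.3262  0.462 ]]
   top [ 0.4389  0.008  -1.0332]
   side [ 0.4406  0.0077 -1.0384]
```

```bash
python3 -m inch '[[1,0,0,-5,-6.74],[1,0,0,-5,-6.74],[1,0,0,-5,-6.74],[1,0,0,-5,-6.74],[1,0,0,-5,-6.74],[1,0,0,-5,-6.74],[1,0,0,-5,-6.74],[1,0,0,-5,-6.74],[1,0,0,-5,-6.74],[1,0,0,-5,-6.74],[1,0,0,-5,-6.74]]'
cat > w.py <<'E'
import sys
from h import *
# usage: w.py x y z angle : shift in tool axes (mm) and turn deg to get TCP at x,y,z with tool-x at angle (deg)
from scipy.spatial.transform import Rotation as Ro
S=(0.6172,-0.0863,-84.25)
def stand2w(sx,sy):
    a=np.radians(S[2]);return np.array([S[0]+sx*np.cos(a)-sy*np.sin(a),S[1]+sx*np.sin(a)+sy*np.cos(a)])
def w2stand(p):
    a=np.radians(S[2]);d=np.array(p[:2])-S[:2];return np.array([d[0]*np.cos(a)+d[1]*np.sin(a),-d[0]*np.sin(a)+d[1]*np.cos(a)])
def now():
    s=manip.get_state();q=s["ee_rot"];R=Ro.from_quat([q[1],q[2],q[3],q[0]]).as_matrix();return s,R
def go(tgt,ang):
    s,R=now();sh=R.T@(np.array(tgt)-s["position"])*1e3;c=np.degrees(np.arctan2(R[1,0],R[0,0]))
    return np.round(sh,1),round((c-ang+180)%360-180,2)
if __name__=="__main__":
    np.set_printoptions(precision=4,suppress=True)
    s,R=now();a=[float(v) for v in sys.argv[2:]]
    if sys.argv[1]=="s": t=[*stand2w(a[0]/1e3,a[1]/1e3),a[2]/1e3]
    else: t=[v/1e3 for v in a[:3]]
    print("target",np.array(t),"shift,turn",go(t,a[3]),"| now stand",w2stand(s["position"])*1e3,"z",s["position"][2]*1e3,"F",s["contact_force"],"w",s["width"],"t",s["clock"],"q",s["qpos"])
E
python3 w.py s -61.5 0 200 5.75
```

```text
clock: 2.22
position: [0.2118, -0.5335, 0.2871]
ee_rot: [-0.002, 0.997, 0.082, -0.0]
contact_force: [0.1, -0.1, 0.2]
width: 0.0852
target [ 0.611  -0.0251  0.2   ] shift,turn (array([ 476.6, -436.3,   88.6]), np.float64(3.61)) | now stand [ 404.3106 -448.1403] z 287.08773112880806 F [ 0.07   -0.0779  0.2055] w 0.08519166234353337 t 2.2167 q [-1.314   0.2513  1.4026  0.      1.4916 -1.4774]
```

```bash
python3 -m inch '[[1,0,0,0,3.6],[1,26,-24,0,0],[1,26,-24,0,0],[1,26,-24,0,0],[1,26,-24,0,0],[1,26,-24,0,0],[1,26,-24,0,0],[1,26,-24,0,0],[1,26,-24,0,0],[1,26,-24,0,0],[1,26,-24,0,0],[1,26,-24,0,0],[1,26,-24,0,0],[1,26,-24,0,0],[1,26,-24,0,0],[1,26,-24,0,0]]'
python3 w.py s -61.5 0 120 5.75
```

```text
clock: 3.55
position: [0.5751, -0.127, 0.2874]
ee_rot: [0.003, 0.999, 0.044, 0.0]
contact_force: [0.4, -1.1, -0.6]
width: 0.0853
target [ 0.611  -0.0251  0.12  ] shift,turn (array([ 44.7, -99.4, 166.8]), np.float64(-0.66)) | now stand [ 36.2847 -45.9217] z 287.4254240433714 F [ 0.4249 -1.1245 -0.6387] w 0.08527083851164809 t 3.55 q [-0.3318  0.271   1.3744 -0.0059  1.493  -0.4201]
```

```bash
python3 -m inch '[[1,11,-25,0,-0.7],[1,11,-25,0,0],[1,11,-25,0,0],[1,11,-25,20,0],[1,0,0,35,0],[1,0,0,35,0],[1,0,0,35,0],[1,0,0,30,0],[1,0,0,0,0]]'
python3 w.py s -61.5 0 120 5.75; python3 - <<'E'
from h import *
for n in ("side","top"):
    p=eyes.get_image(n)
    s=manip.get_state(); print(n,proj(p,s["position"]))
    cv2.imwrite(f"pics/{n}1.png",cv2.resize(p["frame"][:,:,::-1],(800,600),interpolation=cv2.INTER_CUBIC))
E
```

```text
clock: 4.3
position: [0.621, -0.0087, 0.1289]
ee_rot: [0.002, 0.998, 0.057, 0.008]
contact_force: [-1.1, 0.3, -1.4]
width: 0.0853
target [ 0.611  -0.0251  0.12  ] shift,turn (array([-11.9,  15.1,   8.8]), np.float64(0.79)) | now stand [-76.8118  11.5818] z 128.9389666748234 F [-1.0531  0.3359 -1.3946] w 0.08529347399754729 t 4.3 q [-0.1248  0.4058  1.5715 -0.0022  1.1484 -0.238 ]
side [[158.90679504 235.94447383]]
top [[149.76924697 266.14616487]]
```

View pics/side1.png

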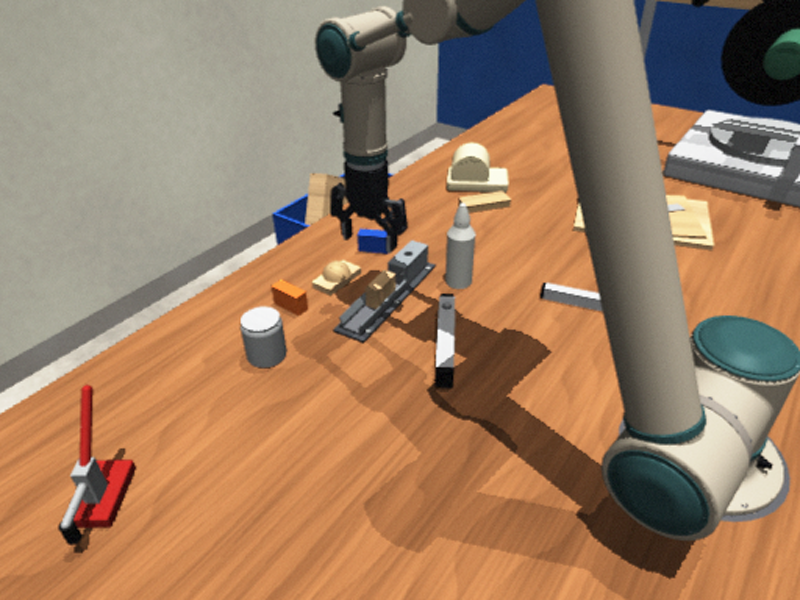

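View pics/top1.png

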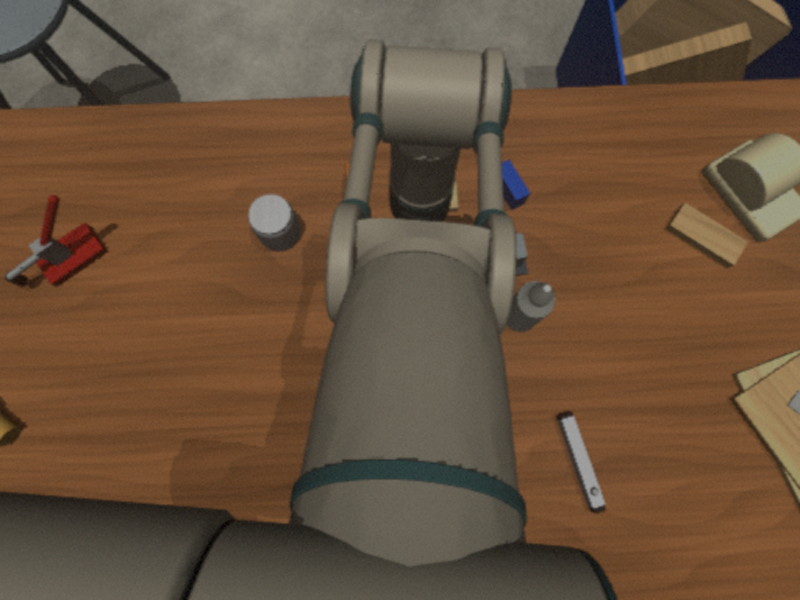

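The top camera is blocked by the forearm. The side view shows the gripper around (375,225), above the offcut at (380,290) and clear of the bottle.

```bash
python3 -m inch '[[1,-12,15,9,0.8],[1,0,0,0,0],[1,0,0,0,0]]'
python3 w.py s -61.5 -0.5 35 5.75
```

```text
clock: 4.65
position: [0.6201, -0.0268, 0.1327]
ee_rot: [0.004, 0.999, 0.05, 0.019]
contact_force: [0.7, 0.2, 0.2]
width: 0.0856
target [ 0.6105 -0.0252  0.035 ] shift,turn (array([-13. ,  -3.6,  97.3]), np.float64(-0.05)) | now stand [-58.9441   8.8071] z 132.7441247199015 F [0.7045 0.2241 0.2259] w 0.08557090972709941 t 4.65 q [-0.1547  0.3906  1.5871 -0.0009  1.1249 -0.2537]
```

```bash
python3 -m inch '[[0.4,-4,-1,10,0],[0.4,-4,-1,12,0],[0.4,-4,-1,12,0],[0.4,-1,0,6,0]]'
python3 w.py s -61.5 -0.5 35 5.75;python3 -m inch '[[0.4,0,0,0,0],[0.4,0,0,0,0]]';python3 w.py s -61.5 -0.5 35 5.75
```

```text
clock: 4.98
position: [0.6155, -0.0257, 0.1001]
ee_rot: [0.006, 0.998, 0.049, 0.029]
contact_force: [-0.2, -0.4, -0.1]
width: 0.0594
target [ 0.6105 -0.0252  0.035 ] shift,turn (array([-8.6, -2. , 64.7]), np.float64(-0.07)) | now stand [-60.4182   4.3764] z 100.08047373850269 F [-0.2221 -0.3898 -0.1255] w 0.059418570442949716 t 4.9833 q [-0.1549  0.4042  1.6577  0.0003  1.0204 -0.2537]
clock: 5.15
position: [0.6156, -0.0252, 0.1002]
ee_rot: [0.006, 0.998, 0.049, 0.029]
contact_force: [-0.1, -0.9, 0.3]
width: 0.0595
target [ 0.6105 -0.0252  0.035 ] shift,turn (array([-8.8, -1.5, 64.8]), np.float64(-0.05)) | now stand [-60.9098   4.5679] z 100.24840954962743 F [-0.0552 -0.8505  0.2725] w 0.0595331597750252 t 5.15 q [-0.1542  0.4039  1.6576  0.0007  1.0202 -0.2535]
```

```bash
cat > t.py <<'E'
from h import *
s=manip.get_state(); print("tilt",np.round(np.degrees(np.pi-sum(s["qpos"][[1,2,4]])),2),"z",np.round(s["position"][2]*1e3,1),s["clock"],np.round(s["ee_rot"],4))
E
python3 t.py;python3 -m inch '[[0.4,0,0,-40,0],[0.4,0,0,0,0],[0.4,0,0,0,0]]' >/dev/null; python3 t.py; python3 -m inch '[[0.4,0,0,5,0],[0.4,0,0,5,0],[0.4,0,0,5,0],[0.4,0,0,5,0],[0.4,0,0,5,0],[0.4,0,0,0,0]]'>/dev/null; python3 t.py
```

```text
tilt 3.43 z 100.2 5.15 [0.0058 0.9983 0.0495 0.0293]
tilt 3.48 z 142.4 5.4 [0.0057 0.9983 0.0497 0.0298]
tilt 3.74 z 116.4 5.9 [0.0061 0.9982 0.0498 0.0321]
```

```bash
python3 -m inch '[[0.4,5,0,0,0],[0.4,5,0,0,0],[0.4,5,0,0,0],[0.4,5,0,0,0],[0.4,0,0,0,0]]' >/dev/null; python3 t.py; python3 -m inch '[[0.4,-20,0,0,0],[0.4,0,0,0,0],[0.4,0,0,0,0]]'>/dev/null; python3 t.py
```

```text
tilt 3.62 z 116.0 6.3167 [0.0058 0.9983 0.0497 0.0311]
tilt 3.77 z 115.2 6.5667 [0.006  0.9982 0.0499 0.0323]
```

```bash
python3 -m inch '[[0.4,0,0,-12,0],[0.4,0,0,-12,0],[0.4,0,0,-12,0],[0.4,0,0,-12,0],[0.4,0,0,0,0]]' >/dev/null; python3 t.py; python3 -m inch '[[0.4,0,0,20,0],[0.4,0,0,0,0],[0.4,0,0,20,0],[0.4,0,0,0,0]]'>/dev/null; python3 t.py
```

```text
tilt 3.8 z 165.1 6.9833 [0.006  0.9982 0.0499 0.0326]
tilt 4.14 z 126.4 7.3167 [0.0065 0.9981 0.0499 0.0356]
```

```bash
python3 -m inch '[[0.4,20,0,0,0],[0.4,20,0,0,0]]' >/dev/null; python3 t.py;python3 -m inch '[[0.4,0,0,0,0]]' >/dev/null; python3 t.py; python3 -m inch '[[0.4,-5,0,0,0],[0.4,-5,0,0,0],[0.4,-5,0,0,0],[0.4,-5,0,0,0]]'>/dev/null; python3 t.py;  python3 -m inch '[[0.4,0,0,0,0],[0.4,0,0,0,0]]'>/dev/null; python3 t.py
```

```text
tilt 3.73 z 128.9 7.4833 [0.0061 0.9982 0.0496 0.032 ]
tilt 3.99 z 129.8 7.5667 [0.0062 0.9982 0.0497 0.0342]
tilt 3.88 z 129.1 7.9 [0.0063 0.9982 0.0501 0.0333]
tilt 3.76 z 129.6 8.0667 [0.0062 0.9982 0.0498 0.0322]
```

```bash
python3 -m inch '[[0.4,4,1,-12,0],[0.4,4,1,-12,0],[0.4,4,1,-12,0],[0.4,1,0,-6,0]]' >/dev/null; python3 t.py; python3 -m inch '[[0.4,-8,0,12,0],[0.4,-8,0,12,0],[0.4,-8,0,12,0]]'>/dev/null; python3 t.py;  python3 -m inch '[[0.4,0,0,0,0],[0.4,0,0,0,0]]'>/dev/null; python3 t.py
```

```text
tilt 3.43 z 172.2 8.4 [0.0056 0.9983 0.0495 0.0294]
tilt 4.28 z 140.1 8.65 [0.0069 0.9981 0.0496 0.0367]
tilt 3.91 z 137.8 8.8167 [0.0063 0.9982 0.0494 0.0336]
```

```bash
python3 -m inch '[[0.4,15,0,-15,0],[0.4,15,0,-15,0],[0.4,15,0,-15,0],[0.4,15,0,-15,0],[0.4,15,0,-15,0]]' >/dev/null; python3 t.py; python3 -m inch '[[0.4,0,0,0,0],[0.4,-6,0,6,0],[0.4,-6,0,6,0],[0.4,-6,0,6,0],[0.4,-6,0,6,0],[0.4,-6,0,6,0],[0.4,-6,0,6,0],[0.4,-6,0,6,0],[0.4,-6,0,6,0],[0.4,-6,0,6,0],[0.4,-6,0,6,0],[0.4,-6,0,6,0]]'>/dev/null; python3 t.py; python3 w.py s -61.5 -0.5 35 5.75
```

```text
tilt 3.26 z 217.8 9.2333 [0.0052 0.9984 0.0489 0.028 ]
tilt 2.12 z 134.2 10.2333 [0.0038 0.9986 0.0488 0.0181]
target [ 0.6105 -0.0252  0.035 ] shift,turn (array([-3.5, -0.2, 99.2]), np.float64(-0.14)) | now stand [-62.2321  -0.5891] z 134.24494869394067 F [ 0.5708 -0.0856 -0.8787] w 0.05974634861507266 t 10.2333 q [-0.1537  0.3768  1.6057 -0.0002  1.1222 -0.2514]
```

```bash
python3 -m inch '[[0.4,0,0,7,0],[0.4,0,0,7,0],[0.4,0,0,7,0],[0.4,0,0,7,0],[0.4,0,0,7,0],[0.4,0,0,7,0],[0.4,0,0,7,0],[0.4,0,0,7,0],[0.4,0,0,6,0],[0.4,0,0,5,0],[0.4,0,0,3,0]]' >/dev/null; python3 t.py; python3 w.py s -61.5 -0.5 35 5.75
```

```text
tilt 1.41 z 51.6 11.15 [0.0027 0.9987 0.0485 0.012 ]
target [ 0.6105 -0.0252  0.035 ] shift,turn (array([ 6. ,  1.4, 16.8]), np.float64(-0.19)) | now stand [-63.0125  -6.8886] z 51.59652314635607 F [-0.8768 -0.4804  0.3603] w 0.05964385109346431 t 11.15 q [-0.155   0.4554  1.7113 -0.0006  0.9503 -0.2516]
```

```bash
python3 -m inch '[[0.4,2,0,4,0],[0.4,2,0.7,4,0],[0.4,2,0.7,4,0],[0.4,1,0,3,0],[0.4,0,0,1,0],[0.4,0,0,0,0]]' >/dev/null; python3 t.py; python3 w.py s -61.5 -0.5 35 5.75
python3 - <<'E'
from h import *
p=eyes.get_image("side"); s=manip.get_state(); print(proj(p,s["position"]))
cv2.imwrite("pics/s2.png",cv2.resize(p["frame"][100:240,160:330,::-1],(728,600),interpolation=cv2.INTER_CUBIC))
E
```

```text
tilt 1.45 z 33.8 11.65 [0.0028 0.9987 0.0485 0.0124]
target [ 0.6105 -0.0252  0.035 ] shift,turn (array([-2.5, -0.3, -1.3]), np.float64(-0.18)) | now stand [-61.1523   2.0245] z 33.761757754176614 F [ 1.2611  0.8443 -0.1505] w 0.05963404869595656 t 11.65 q [-0.1542  0.4863  1.7095 -0.0006  0.9205 -0.2509]
[[184.81714449 243.01348551]]
```

View pics/s2.png

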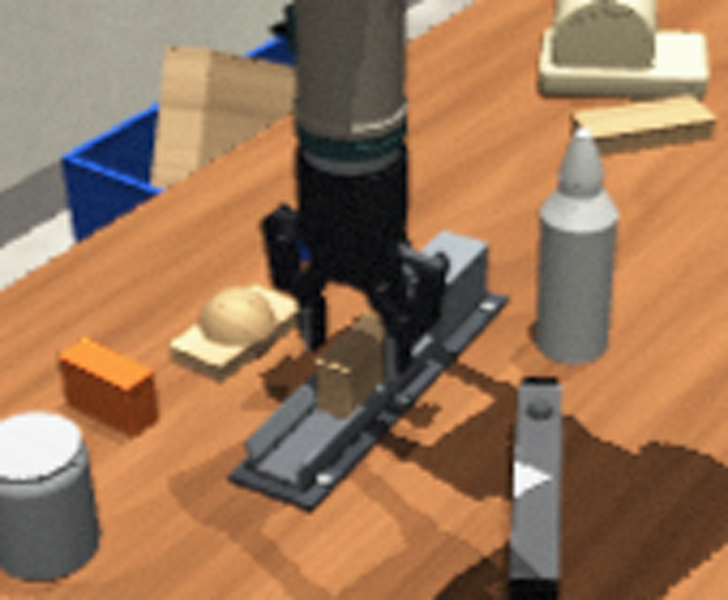

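The fingers straddle the offcut, with tips at crop (312,345) and (400,368) and the block at (350,370). Closing now.

```bash
python3 -m inch '[[0.1,-1,0,0,0],[-0.2,-1,0,0,0],[-1,0,0,0,0],[-1,0,0,0,0],[-1,0,0,0,0],[-1,0,0,0,0],[-1,0,0,0,0]]' 25; python3 t.py; python3 w.py s -61.5 -0.5 35 5.75
```

```text
clock: 12.28
position: [0.611, -0.0255, 0.0352]
ee_rot: [0.003, 0.999, 0.049, 0.013]
contact_force: [-0.9, -0.5, -0.3]
width: 0.0277
tilt 1.55 z 35.2 12.2833 [0.003  0.9987 0.0485 0.0132]
target [ 0.6105 -0.0252  0.035 ] shift,turn (array([-0.5, -0.4,  0.1]), np.float64(-0.18)) | now stand [-61.1221  -0.043 ] z 35.15639980672935 F [-0.8804 -0.5261 -0.2538] w 0.027660525496827997 t 12.2833 q [-0.1551  0.4815  1.7144 -0.0006  0.9186 -0.2519]
```

```bash
python3 -m inch '[[-1,0,0,-5,0],[-1,0,0,-8,0],[-1,0,0,-10,0],[-1,0,0,-10,0],[-1,0,0,-10,0],[-1,0,0,-10,0],[-1,0,0,-10,0],[-1,0,0,-6,0]]'; python3 t.py; python3 -m inch '[[-1,-5,-10,0,0],[-1,-7,-15,0,0],[-1,-8,-17,0,0],[-1,-8,-17,0,0],[-1,-8,-17,0,0],[-1,-8,-17,0,0],[-1,-8,-17,0,0],[-1,-8,-17,0,0],[-1,-8,-17,0,0],[-1,-8,-17,0,0],[-1,-8,-17,0,0],[-1,-8,-17,0,0],[-1,-8,-17,0,0],[-1,-6,-12,0,0],[-1,-3,-6,0,0]]';python3 t.py; python3 w.py s -300 -118 60 5.75
```

```text
clock: 12.95
position: [0.609, -0.0251, 0.1114]
ee_rot: [0.003, 0.999, 0.049, 0.013]
contact_force: [-0.8, 0.2, -0.5]
width: 0.0276
tilt 1.56 z 111.4 12.95 [0.003  0.9987 0.0486 0.0133]
clock: 14.2
position: [0.4506, 0.2141, 0.1027]
ee_rot: [0.001, 0.999, 0.049, 0.004]
contact_force: [-0.2, -0.5, -0.3]
width: 0.0276
tilt 0.4 z 102.7 14.2 [0.0014 0.9988 0.049  0.004 ]
target [0.4697 0.2004 0.06  ] shift,turn (array([17.4, 15.4, 42.9]), np.float64(-0.14)) | now stand [-315.5631 -135.6691] z 102.73161761655264 F [-0.2359 -0.4607 -0.3151] w 0.027558035660004816 t 14.2 q [ 0.3074  0.2706  1.8649 -0.0055  0.9992  0.2124]
```

```bash
python3 -m inch '[[-1,0,0,5,0],[-1,0,0,7,0],[-1,0,0,8,0],[-1,0,0,8,0],[-1,0,0,8,0],[-1,0,0,8,0],[-1,0,0,8,0],[-1,0,0,7,0],[-1,0,0,4,0],[-1,0,0,2,0],[-1,0,0,0,0]]';python3 t.py
```

```text
clock: 15.12
position: [0.448, 0.2122, 0.0279]
ee_rot: [0.003, 0.999, 0.049, 0.001]
contact_force: [-1.0, -0.8, -0.5]
width: 0.0275
tilt 0.02 z 27.9 15.1167 [2.600e-03 9.988e-01 4.870e-02 8.000e-04]
```

```bash
python3 -m inch '[[-1,0,0,2,0],[-1,0,0,2,0],[-1,0,0,1,0],[-1,0,0,0,0]]';python3 -m inch '[[-0.4,0,0,0,0],[-0.2,0,0,0,0],[0.2,0,0,0,0],[0.2,0,0,0,0]]'; python3 t.py
```

```text
clock: 15.45
position: [0.449, 0.2125, 0.0231]
ee_rot: [0.002, 0.999, 0.049, 0.002]
contact_force: [-0.3, -0.2, -0.0]
width: 0.0275
clock: 15.78
position: [0.4497, 0.2129, 0.024]
ee_rot: [0.002, 0.999, 0.049, 0.003]
contact_force: [-0.9, -0.6, -0.3]
width: 0.0513
tilt 0.27 z 24.0 15.7833 [0.002  0.9988 0.0488 0.0029]
```

```bash
python3 -m inch '[[0.2,0,0,-6,0],[0.2,0,0,-10,0],[0.2,0,0,-12,0],[0.2,0,0,-12,0],[0.2,0,0,-12,0],[0.2,0,0,-12,0],[0.2,0,0,-12,0],[0.2,0,0,-12,0],[0.2,0,0,-6,0]]';python3 t.py
python3 - <<'E'
from h import *
for n in ("side","top"):
    p=eyes.get_image(n)
    cv2.imwrite(f"pics/{n}3.png",cv2.resize(p["frame"][:,:,::-1],(800,600),interpolation=cv2.INTER_CUBIC))
E
```

```text
clock: 16.53
position: [0.4479, 0.213, 0.1245]
ee_rot: [0.002, 0.999, 0.049, 0.002]
contact_force: [1.6, 0.4, 0.2]
width: 0.0515
tilt 0.18 z 124.5 16.5333 [0.0022 0.9988 0.0489 0.0022]
```

View pics/side3.png

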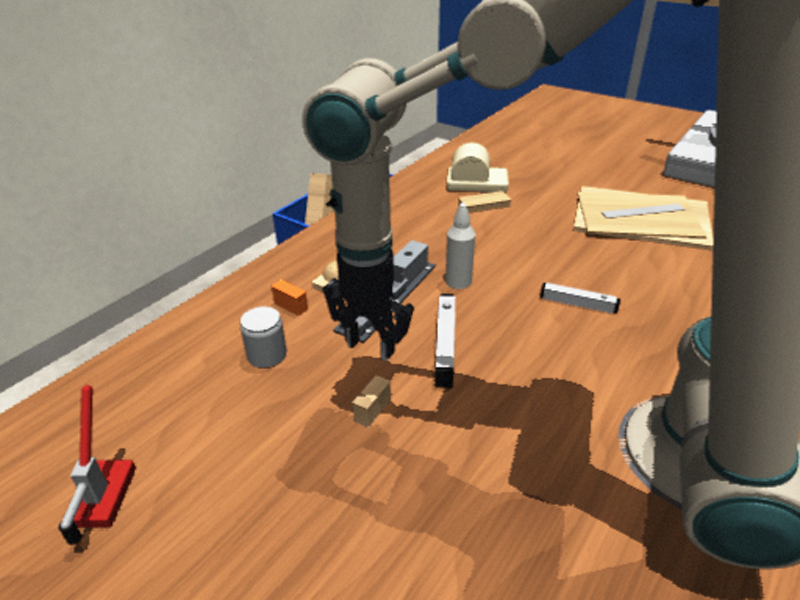

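View pics/top3.png

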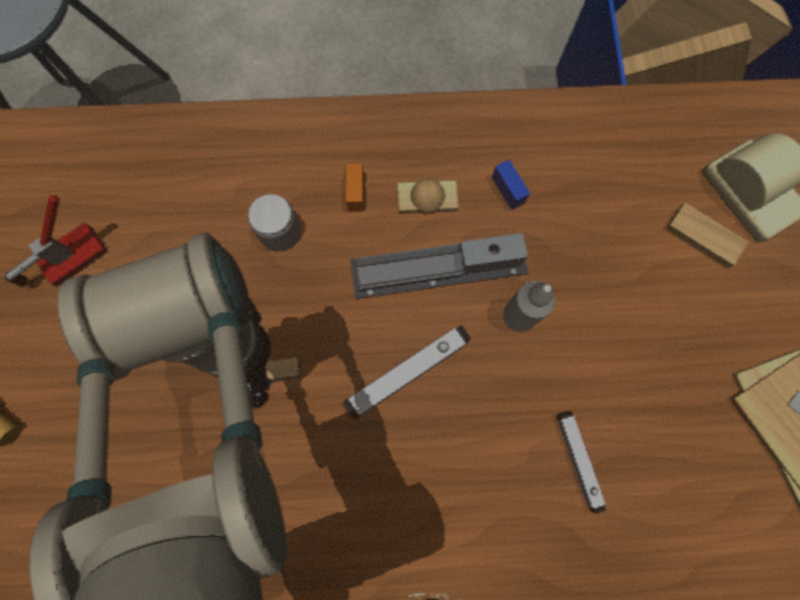

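The offcut stands on the bench at top (285,370), the channel is empty, and the tube is untouched. Next, the tube.

```bash
python3 w.py w 439.7 8.2 110 30.5; python3 -m inch '[[0.4,0,5,0,-3],[0.4,0,10,0,-4],[0.4,2,14,0,-4],[0.4,3,16,0,-4],[0.4,4,16,0,-4],[0.4,5,16,0,-3],[0.4,5,16,0,-2],[0.4,5,16,0,-1],[0.4,5,16,0,0],[0.4,5,14,0,0],[0.4,5,12,0,0],[0.4,5,8,0,0]]'; python3 t.py;python3 w.py w 439.7 8.2 110 30.5
```

```text
target [0.4397 0.0082 0.11  ] shift,turn (array([-28.5, 202.9,  14.9]), np.float64(-24.89)) | now stand [-314.7313 -138.2521] z 124.08075733339949 F [-0.1597  0.3029  0.2157] w 0.051214597422231764 t 16.6333 q [ 0.3074  0.2452  1.8381 -0.0062  1.0548  0.2125]
clock: 17.63
position: [0.5474, 0.0847, 0.1159]
ee_rot: [0.001, 0.961, 0.276, -0.007]
contact_force: [0.2, -0.9, -0.9]
width: 0.0596
tilt -0.75 z 115.9 17.6333 [ 7.000e-04  9.610e-01  2.764e-01 -6.900e-03]
target [0.4397 0.0082 0.11  ] shift,turn (array([-131.8,    7.6,    7.7]), np.float64(1.6)) | now stand [-177.138   -52.3529] z 115.88862288966864 F [ 0.2136 -0.8865 -0.9084] w 0.059644093782916595 t 17.6333 q [ 0.0311  0.3405  1.716  -0.0053  1.0982 -0.5267]
```

```bash
python3 -m inch '[[0.4,-5,0,0,0.8],[0.4,-9,1,0,0.8],[0.4,-11,1,0,0],[0.4,-11,1,0,0],[0.4,-11,1,0,0],[0.4,-11,1,0,0],[0.4,-11,1,0,0],[0.4,-11,1,0,0],[0.4,-11,1,0,0],[0.4,-11,0,0,0],[0.4,-9,0,0,0],[0.4,-5,0,0,0],[0.4,-2,0,0,0],[0.4,0,0,0,0]]'; python3 t.py;python3 w.py w 439.7 8.2 60 30.5
```

```text
clock: 18.8
position: [0.435, 0.0119, 0.1174]
ee_rot: [0.0, 0.965, 0.261, -0.009]
contact_force: [0.6, 1.0, -0.4]
width: 0.0599
tilt -0.91 z 117.4 18.8 [ 1.000e-04  9.652e-01  2.614e-01 -8.600e-03]
target [0.4397 0.0082 0.06  ] shift,turn (array([ 3.2,  5.8, 57.3]), np.float64(-0.19)) | now stand [-115.958  -171.4722] z 117.36797304800304 F [ 0.5831  1.0014 -0.3508] w 0.05991232046604776 t 18.8 q [-0.1272  0.1772  1.9535 -0.0078  1.0268 -0.652 ]
```

```bash
python3 -m inch '[[0.4,1,1,5,0],[0.4,1,1,7,0],[0.4,1,1,8,0],[0.4,1,1,8,0],[0.4,0,1,8,0],[0.4,0,1,8,0],[0.4,0,0,8,0],[0.4,0,0,8,0],[0.4,0,0,7,0],[0.4,0,0,5,0],[0.4,0,0,3,0],[0.4,0,0,0,0]]'; python3 t.py;python3 w.py w 439.7 8.2 23.5 30.5
```

```text
clock: 19.8
position: [0.4424, 0.0089, 0.0323]
ee_rot: [-0.001, 0.965, 0.262, -0.009]
contact_force: [0.0, -0.8, 0.4]
width: 0.0593
tilt -1.02 z 32.3 19.8 [-7.00e-04  9.65e-01  2.62e-01 -9.40e-03]
target [0.4397 0.0082 0.0235] shift,turn (array([-2.6, -0.7,  8.8]), np.float64(-0.12)) | now stand [-112.2234 -164.3338] z 32.25650949955183 F [ 0.0429 -0.7989  0.4245] w 0.059297652671770576 t 19.8 q [-0.1324  0.3051  2.052  -0.0083  0.8022 -0.6566]
```

```bash
python3 -m inch '[[0.4,-1,0,3,0],[0.4,-1,0,3,0],[0.4,-1,0,2,0],[0.4,0,0,1,0],[0.4,0,0,0,0]]'; python3 t.py;python3 w.py w 439.7 8.2 23.5 30.5;  python3 - <<'E'
from h import *
p=eyes.get_image("side")
cv2.imwrite("pics/s4.png",cv2.resize(p["frame"][110:260,200:360,::-1],(640,600),interpolation=cv2.INTER_CUBIC))
E
```

```text
clock: 20.22
position: [0.4402, 0.0071, 0.0232]
ee_rot: [-0.0, 0.965, 0.262, -0.008]
contact_force: [-0.0, -0.3, -0.7]
width: 0.0599
tilt -0.89 z 23.2 20.2167 [-2.00e-04  9.65e-01  2.62e-01 -8.30e-03]
target [0.4397 0.0082 0.0235] shift,turn (array([ 0.1, -1.2, -0.3]), np.float64(-0.12)) | now stand [-110.661  -166.7608] z 23.208427102134152 F [-0.0103 -0.3493 -0.6614] w 0.059942945651642536 t 20.2167 q [-0.1371  0.3159  2.0692 -0.0087  0.772  -0.661 ]
```

View pics/s4.png

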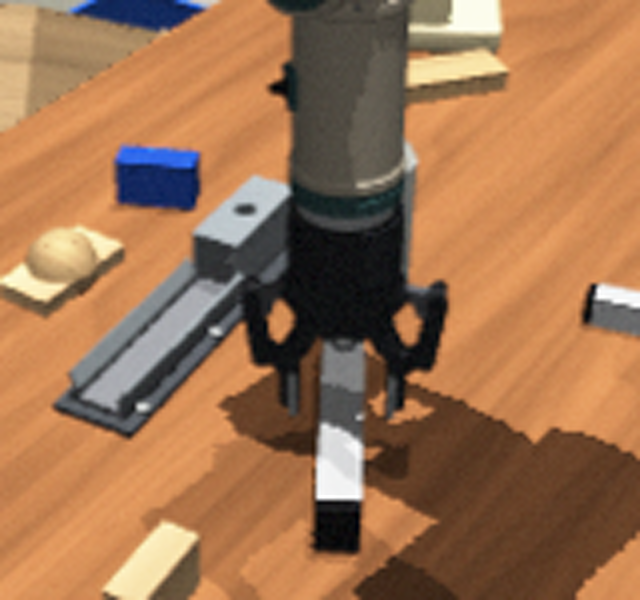

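The large tube sits centred between the fingers: tips at crop (290,405) and (395,410), tube at (343,400). Closing.

```bash
python3 -m inch '[[0,0,0,0,0],[-0.2,0,0,0,0],[-1,0,0,0,0],[-1,0,0,0,0],[-1,0,0,0,0],[-1,0,0,0,0]]' 45; python3 t.py;python3 w.py w 439.7 8.2 23.5 30.5; python3 -m inch '[[-1,0,0,-5,0],[-1,0,0,-8,0],[-1,0,0,-10,0],[-1,0,0,-10,0],[-1,0,0,-10,0],[-1,0,0,-10,0],[-1,0,0,-10,0],[-1,0,0,-6,0],[-1,0,0,0,0]]';python3 t.py;python3 w.py s -116 0 110 5.75
```

```text
clock: 20.77
position: [0.4406, 0.007, 0.024]
ee_rot: [0.0, 0.965, 0.262, -0.008]
contact_force: [0.4, -1.2, 0.1]
width: 0.0289
tilt -0.81 z 24.0 20.7667 [ 1.000e-04  9.650e-01  2.622e-01 -7.700e-03]
target [0.4397 0.0082 0.0235] shift,turn (array([-0.2, -1.5,  0.5]), np.float64(-0.1)) | now stand [-110.5407 -166.3771] z 23.959459987592517 F [ 0.4469 -1.2327  0.1237] w 0.028918038503355555 t 20.7667 q [-0.137   0.3145  2.0685 -0.0089  0.7726 -0.6611]
clock: 21.52
position: [0.439, 0.0079, 0.0979]
ee_rot: [-0.001, 0.965, 0.262, -0.01]
contact_force: [-0.9, 0.9, -3.3]
width: 0.029
tilt -1.11 z 97.9 21.5167 [-0.0011  0.965   0.2621 -0.0101]
target [0.6056 0.0291 0.11  ] shift,turn (array([154.1,  65.9, -15.5]), np.float64(24.65)) | now stand [-111.5896 -167.8399] z 97.8675493353699 F [-0.8571  0.871  -3.2561] w 0.029021631868509604 t 21.5167 q [-0.1358  0.2084  1.9719 -0.0071  0.9807 -0.6622]
```

```bash
python3 -m inch '[[-1,0,0,0,2],[-1,0,0,0,4],[-1,0,0,0,5],[-1,0,0,0,5],[-1,0,0,0,5],[-1,0,0,0,3],[-1,0,0,0,1],[-1,0,0,0,0],[-1,0,0,0,0]]';python3 t.py;python3 w.py s -118 0 110 5.75
```

```text
clock: 22.27
position: [0.4358, 0.0084, 0.0963]
ee_rot: [0.001, 0.999, 0.037, -0.013]
contact_force: [-0.9, 0.0, -3.3]
width: 0.0289
tilt -1.4 z 96.3 22.2667 [ 7.000e-04  9.992e-01  3.710e-02 -1.250e-02]
target [0.6054 0.0311 0.11  ] shift,turn (array([170.4, -10. , -17.9]), np.float64(-1.5)) | now stand [-112.428  -170.9594] z 96.3426678784324 F [-0.8732  0.0017 -3.2811] w 0.028874885542694823 t 22.2667 q [-0.1357  0.2085  1.9768 -0.0069  0.9808 -0.206 ]
```

```bash
python3 -m inch '[[-1,5,0,-1,-0.5],[-1,8,-1,-1,-0.5],[-1,10,-1,-1,-0.4],[-1,11,-1,-1,0],[-1,11,-1,-1,0],[-1,11,-1,-1,0],[-1,11,-1,-1,0],[-1,11,-1,-1,0],[-1,11,-1,-1,0],[-1,11,-1,-1,0],[-1,11,0,-1,0],[-1,11,0,0,0],[-1,11,0,0,0],[-1,9,0,0,0],[-1,7,0,0,0],[-1,4,0,0,0],[-1,0,0,0,0]]';python3 t.py;python3 w.py s -118 0 70 5.75
```

```text
clock: 23.68
position: [0.6134, 0.0385, 0.1022]
ee_rot: [0.0, 0.998, 0.055, -0.008]
contact_force: [-0.7, 0.2, -2.9]
width: 0.0289
tilt -0.91 z 102.2 23.6833 [ 2.000e-04  9.985e-01  5.460e-02 -8.000e-03]
target [0.6054 0.0311 0.07  ] shift,turn (array([-8.3,  6.5, 32.3]), np.float64(0.51)) | now stand [-124.5523    8.7617] z 102.16549966039854 F [-0.694   0.1734 -2.8765] w 0.02885048008938427 t 23.6833 q [-0.0492  0.4361  1.5943 -0.0023  1.1271 -0.1574]
```

```bash
python3 -m inch '[[-1,-2,1,4,0.2],[-1,-2,2,5,0.2],[-1,-2,2,5,0.1],[-1,-2,1,5,0],[-1,-1,1,5,0],[-1,0,0,4,0],[-1,0,0,2,0],[-1,0,0,0,0]]';python3 t.py;python3 w.py s -118 0 50 5.75;  python3 - <<'E'
from h import *
p=eyes.get_image("side")
cv2.imwrite("pics/s5.png",cv2.resize(p["frame"][110:260,180:340,::-1],(640,600),interpolation=cv2.INTER_CUBIC))
E
```

```text
clock: 24.35
position: [0.5994, 0.0293, 0.0683]
ee_rot: [0.0, 0.999, 0.049, -0.011]
contact_force: [-0.3, -0.3, -4.0]
width: 0.0288
tilt -1.26 z 68.3 24.35 [ 1.000e-04  9.987e-01  4.950e-02 -1.110e-02]
target [0.6054 0.0311 0.05  ] shift,turn (array([ 6.5, -1.2, 18.1]), np.float64(-0.08)) | now stand [-116.7905   -6.1067] z 68.2810812697994 F [-0.3238 -0.2979 -4.0444] w 0.02878197189785081 t 24.35 q [-0.0654  0.4532  1.6635 -0.0032  1.0469 -0.1627]
```

View pics/s5.png

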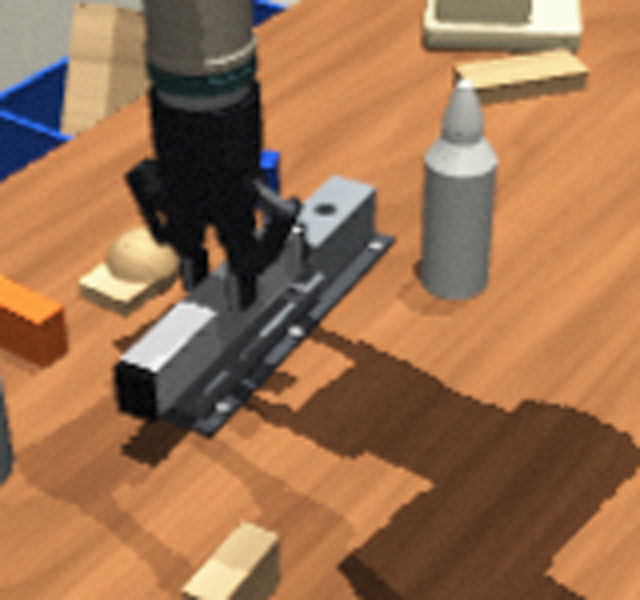

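The tube hangs level above the channel, its tail at crop (135,385) and its nose just short of the socket near (300,235). I'll centre it and lower it.

```bash
python3 -m inch '[[-1,2,0,2,0],[-1,2,-1,3,0],[-1,1,0,4,0],[-1,0.5,0,4,0],[-1,0,0,2,0],[-1,0,0,0,0]]';python3 t.py;python3 w.py s -118 0 36 5.75
```

```text
clock: 24.9
position: [0.6068, 0.0313, 0.0527]
ee_rot: [0.0, 0.999, 0.05, -0.009]
contact_force: [0.0, -0.3, -3.0]
width: 0.0287
tilt -1.07 z 52.7 24.9 [ 2.000e-04  9.987e-01  4.970e-02 -9.400e-03]
target [0.6054 0.0311 0.036 ] shift,turn (array([-1.2,  0.1, 16.7]), np.float64(-0.05)) | now stand [-118.0613    1.4666] z 52.71103589994044 F [ 0.0194 -0.3117 -2.9563] w 0.02874514267517739 t 24.9 q [-0.0614  0.4775  1.666  -0.0029  1.0168 -0.1593]
```

```bash
python3 -m inch '[[-1,-0.5,0,3,0],[-1,-0.5,0,3,0],[-1,0,0,3,0],[-1,0,0,2,0],[-1,0,0,0,0]]';python3 t.py;python3 w.py s -118 0 36 5.75;python3 -m inch '[[-1,0,0,1.5,0],[-1,0,0,1,0],[-1,0,0,0,0]]';python3 t.py;python3 w.py s -118 0 36 5.75
```

```text
clock: 25.32
position: [0.6052, 0.0312, 0.0403]
ee_rot: [0.0, 0.999, 0.05, -0.01]
contact_force: [-0.4, -0.7, -4.3]
width: 0.0291
tilt -1.12 z 40.3 25.3167 [ 2.000e-04  9.987e-01  4.970e-02 -9.800e-03]
target [0.6054 0.0311 0.036 ] shift,turn (array([0.3, 0.2, 4.3]), np.float64(-0.05)) | now stand [-118.1561   -0.1867] z 40.340327968484104 F [-0.3677 -0.6533 -4.311 ] w 0.029146212354632467 t 25.3167 q [-0.0617  0.4893  1.6822 -0.003   0.9896 -0.1595]
clock: 25.57
position: [0.6052, 0.0312, 0.0376]
ee_rot: [0.0, 0.999, 0.05, -0.01]
contact_force: [-1.0, -0.4, -2.9]
width: 0.0289
tilt -1.1 z 37.6 25.5667 [ 2.000e-04  9.987e-01  4.970e-02 -9.700e-03]
target [0.6054 0.0311 0.036 ] shift,turn (array([0.2, 0.1, 1.6]), np.float64(-0.05)) | now stand [-118.1062   -0.1593] z 37.58572806059197 F [-0.9595 -0.3904 -2.8612] w 0.02890684571407273 t 25.5667 q [-0.0617  0.4923  1.6852 -0.0031  0.9833 -0.1595]
```

```bash
python3 -m inch '[[-1,0,0,1.2,0],[-1,0,0,0.6,0],[-1,0,0,0,0]]';python3 t.py;python3 -m inch '[[-0.5,0,0,0,0],[-0.2,0,0,0,0],[0,0,0,0,0],[0,0,0,0,0]]';python3 t.py; python3 -m inch '[[0,0,0,-5,0],[0,0,0,-8,0],[0,0,0,-8,0],[0,0,0,-8,0],[0,0,0,-5,0],[0,0,0,0,0]]'; python3 w.py s -118 0 36 5.75;  python3 - <<'E'
from h import *
p=eyes.get_image("side")
cv2.imwrite("pics/s6.png",cv2.resize(p["frame"][110:260,180:340,::-1],(640,600),interpolation=cv2.INTER_CUBIC))
E
```

```text
clock: 25.82
position: [0.6056, 0.0311, 0.0362]
ee_rot: [0.0, 0.999, 0.05, -0.009]
contact_force: [0.2, -0.0, -3.1]
width: 0.0286
tilt -1.05 z 36.2 25.8167 [ 2.000e-04  9.987e-01  4.970e-02 -9.200e-03]
clock: 26.15
position: [0.607, 0.0311, 0.0376]
ee_rot: [0.0, 0.999, 0.05, -0.008]
contact_force: [-0.0, -0.5, 0.5]
width: 0.0426
tilt -0.85 z 37.6 26.15 [ 4.000e-04  9.987e-01  4.970e-02 -7.500e-03]
clock: 26.65
position: [0.6092, 0.031, 0.0773]
ee_rot: [0.001, 0.999, 0.05, -0.005]
contact_force: [1.0, 0.6, 0.1]
width: 0.0426
target [0.6054 0.0311 0.036 ] shift,turn (array([-3.3, -0.5, 41.3]), np.float64(-0.05)) | now stand [-117.5614    3.7652] z 77.3035794179006 F [1.004  0.62   0.1472] w 0.04258313326539437 t 26.65 q [-0.0616  0.4511  1.6399 -0.0029  1.061  -0.1597]
```

View pics/s6.png

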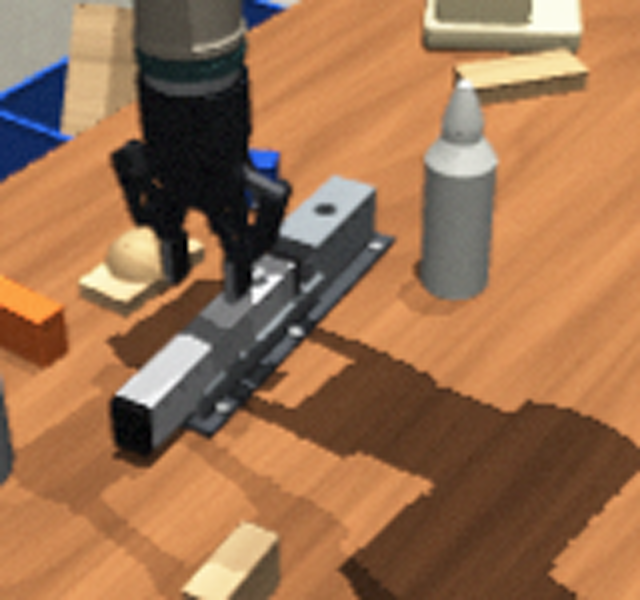

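```bash
python3 -m inch '[[-0.4,0,0,-8,0],[-1,0,0,-10,0],[-1,0,0,-10,0],[-1,0,0,-8,0],[-1,0,0,0,0]]'; python3 t.py
cat > see.py <<'E'
import sys
from h import *; from w import w2stand
np.set_printoptions(precision=1,suppress=True)
for n in ("side","top"):
    p=eyes.get_image(n)
    for nm,z in (("latch_top",float(sys.argv[1])/1e3),("stand_hole",.0565),("tube",.012)):
        for d in mark_of(p,nm)[:2]:
            print(n,nm,np.array(d["point"]),round(d["confidence"],2),"stand xy mm",w2stand(onz(p,d["point"],z))*1e3)
    if n=="side": cv2.imwrite(f"pics/{sys.argv[2]}.png",cv2.resize(p["frame"][120:240,190:320,::-1],(650,600),interpolation=cv2.INTER_CUBIC))
print(manip.get_state()["clock"])
E
python3 see.py 60 s7
```

```text
clock: 27.12
position: [0.609, 0.0311, 0.1164]
ee_rot: [0.001, 0.999, 0.05, -0.006]
contact_force: [0.1, 0.9, -0.1]
width: -0.0001
tilt -0.68 z 116.4 27.1167 [ 6.000e-04  9.987e-01  4.970e-02 -6.000e-03]
side stand_hole [160.4 262.2] 0.73 stand xy mm [58.6  1. ]
side tube [193.6 371.3] 0.74 stand xy mm [ 112.3 -347.1]
top stand_hole [157.6 319.5] 0.7 stand xy mm [59.6  2.7]
top tube [294.9 369.3] 0.92 stand xy mm [ 122.3 -340.6]
27.5167
```

View pics/s7.png

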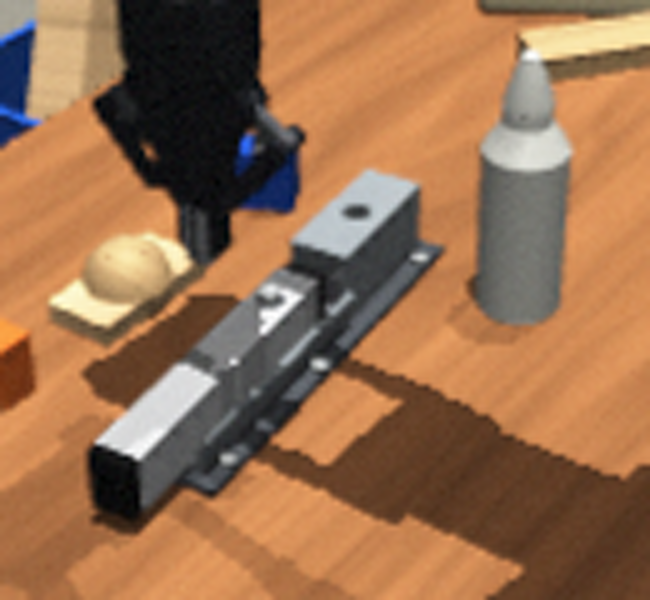

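```bash
python3 - <<'E'
from h import *; from w import w2stand
p=eyes.get_image("side")
for rc,z in (((179.1,243.6),.060),((161.8,261.0),.0565)): print(w2stand(onz(p,rc,z))*1e3)
print(proj(p,[*__import__("w").stand2w(-54.6e-3,0),.060]),proj(p,[*__import__("w").stand2w(.05,0),.0565]))
E
python3 w.py s -65 0 75 5.75
```

```text
[-65.98503173  -3.92924877]
[49.3298551   0.28540536]
[[176.87592231 244.43049487]] [[161.72518831 261.17839742]]
target [ 0.6107 -0.0216  0.075 ] shift,turn (array([-1.3, 52.9, 38.5]), np.float64(-0.05)) | now stand [-117.9206    1.948 ] z 113.47753274551752 F [-0.0867 -0.3495  0.1367] w 8.81941136300719e-05 t 27.5667 q [-0.0615  0.4176  1.5945 -0.0028  1.1462 -0.1598]
```

```bash
python3 - <<'E'
from h import *; from w import stand2w
p=eyes.get_image("side")
im=cv2.resize(p["frame"][155:230,200:285,::-1],None,fx=9,fy=8 if 0 else 9,interpolation=cv2.INTER_CUBIC)[:600]
def dr(tx,col):
    for sy in (-15,0,15):
        for lx,z in ((-110,52),(-110,12),(65,60),(98,52),(110,50)):
            w=[*stand2w((tx+lx)/1e3,sy/1e3),z/1e3]; r,c=proj(p,w)[0]
            cv2.circle(im,(int((c-200+.5)*9),int((r-155+.5)*9)),3,col,-1)
dr(-119.6,(0,0,255)); dr(-130,(0,255,0))
cv2.imwrite("pics/z8.png",im); print(im.shape)
E
```

```text
(600, 765, 3)
```

View pics/z8.png

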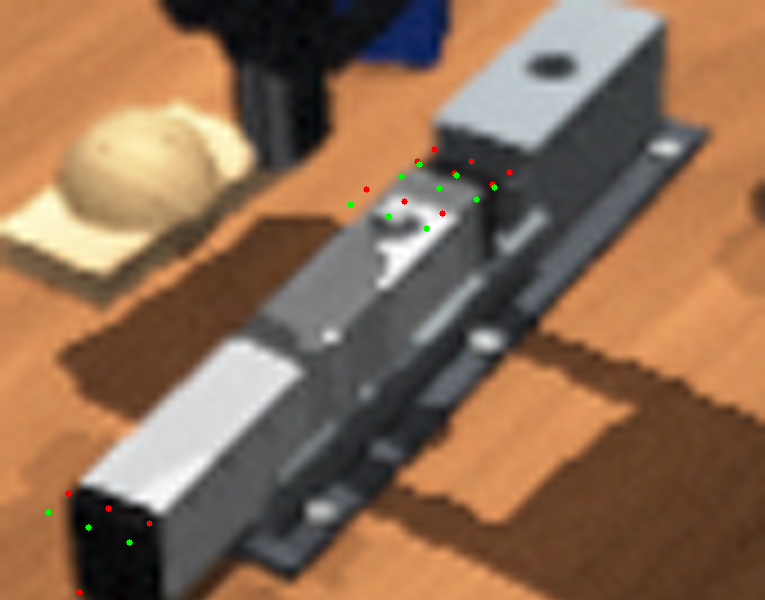

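```bash
python3 -m inch '[[-1,0,5,2,0],[-1,0,9,4,0],[-1,0,9,5,0],[-1,0,9,6,0],[-1,-1,9,6,0],[-1,-1,6,6,0],[-1,0,3,4,0],[-1,0,0,2,0],[-1,0,0,0,0]]' 40; python3 t.py;python3 w.py s -65 0 66 5.75
```

```text
clock: 28.37
position: [0.609, -0.0261, 0.073]
ee_rot: [0.0, 0.999, 0.049, -0.01]
contact_force: [0.5, -0.5, 0.4]
width: -0.0001
tilt -1.11 z 73.0 28.3667 [ 4.000e-04  9.988e-01  4.870e-02 -9.900e-03]
target [ 0.6107 -0.0216  0.066 ] shift,turn (array([ 2.2, -4.3,  6.9]), np.float64(-0.17)) | now stand [-60.6713  -2.0921] z 72.95072350483778 F [ 0.5238 -0.5139  0.3687] w -6.0704670349305355e-05 t 28.3667 q [-0.1541  0.4593  1.6381 -0.0055  1.0635 -0.2487]
```

```bash
python3 -m inch '[[-1,1,-2,2,0],[-1,1,-2,3,0],[-1,0,-1,2,0],[-1,0,0,0,0]]'; python3 w.py s -65 0 60 5.75
python3 - <<'E'
from h import *
p=eyes.get_image("side")
cv2.imwrite("pics/z9.png",cv2.resize(p["frame"][140:220,210:300,::-1],(675,600),interpolation=cv2.INTER_CUBIC))
E
```

```text
clock: 28.7
position: [0.6108, -0.0196, 0.0655]
ee_rot: [0.0, 0.999, 0.049, -0.01]
contact_force: [0.6, -0.2, 0.3]
width: -0.0004
target [ 0.6107 -0.0216  0.06  ] shift,turn (array([-0.2,  2. ,  5.5]), np.float64(-0.15)) | now stand [-67.0108   0.3323] z 65.45864893451788 F [ 0.556  -0.2311  0.3133] w -0.0003926334286983811 t 28.7 q [-0.1436  0.4686  1.6434 -0.0043  1.0484 -0.2392]
```

View pics/z9.png

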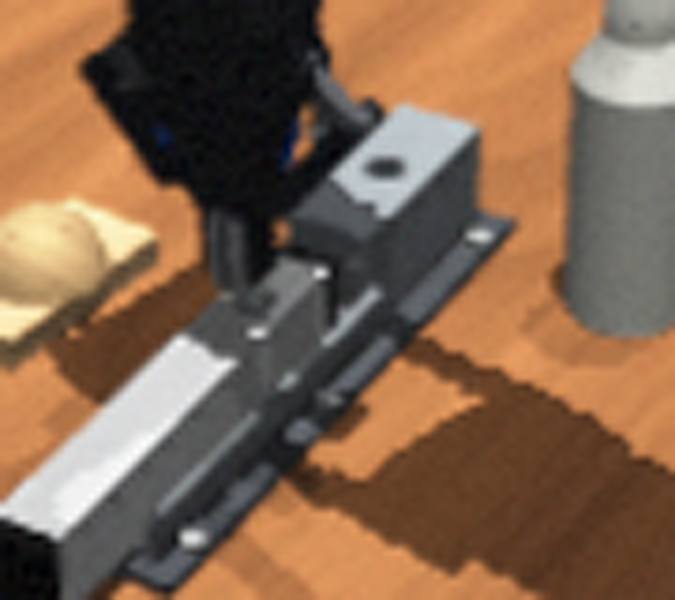

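```bash
python3 - <<'E'
from h import *; from w import stand2w,w2stand
p=eyes.get_image("side")
f=lambda X:(lambda q:np.round([(q[1]-210+.5)*7.5,(q[0]-140+.5)*7.5]))(proj(p,X)[0])
print("tcp",f(manip.get_state()["position"]),"face", f([*stand2w(-56e-3,0),.0655]))
for bx in (-57,-54,-50): print(bx,f([*stand2w(bx/1e3,0),.060]),f([*stand2w(bx/1e3,0),.052]))
print("roof",f([*stand2w(0,.02025),.0565]),f([*stand2w(0,-.02025),.0565]),"hole",f([*stand2w(.05,0),.0565]))
for sy in(-15,15):
  for x in (-110,98): print(x,sy,f([*stand2w((x-118)/1e3,sy/1e3),.052]))
E
```

```text
tcp [245. 283.] face [260. 271.]
-57 [259. 283.] [260. 300.]
-54 [263. 280.] [263. 296.]
-50 [268. 275.] [268. 291.]
roof [288. 210.] [372. 235.] hole [388. 167.]
-110 -15 [ 52. 546.]
98 -15 [337. 265.]
-110 15 [-16. 521.]
98 15 [274. 245.]
```

```bash
python3 -m inch '[[-1,0,1,2,0],[-1,0,1,2,0],[-1,0,0,1,0],[-1,0,0,0,0]]'; python3 w.py s -65 0 60 5.75;python3 -m inch '[[-1,0,0,2,0],[-1,0,0,1,0],[-1,0,0,0,0]]'; python3 w.py s -65 0 60 5.75;python3 -m inch '[[-1,0,0,2,0],[-1,0,0,1,0],[-1,0,0,0,0]]'; python3 w.py s -65 0 60 5.75
```

```text
clock: 29.13
position: [0.6117, -0.0216, 0.0611]
ee_rot: [0.0, 0.999, 0.049, -0.009]
contact_force: [-0.2, 0.6, 0.1]
width: -0.0002
target [ 0.6107 -0.0216  0.06  ] shift,turn (array([-1. , -0. ,  1.1]), np.float64(-0.09)) | now stand [-64.9719   0.9825] z 61.129792240463765 F [-0.2295  0.6414  0.0666] w -0.0002277203070076507 t 29.1333 q [-0.1464  0.4732  1.648  -0.0048  1.037  -0.2427]
clock: 29.38
position: [0.612, -0.0216, 0.0589]
ee_rot: [0.0, 0.999, 0.049, -0.008]
contact_force: [-1.4, 0.6, 3.4]
width: 0.0002
target [ 0.6107 -0.0216  0.06  ] shift,turn (array([-1.3, -0.2, -1.1]), np.float64(-0.11)) | now stand [-64.8473   1.3069] z 58.86527989487472 F [-1.3603  0.581   3.4209] w 0.00017380646676358268 t 29.3833 q [-0.1466  0.4755  1.6506 -0.0045  1.031  -0.2427]
clock: 29.63
position: [0.6121, -0.0217, 0.057]
ee_rot: [0.0, 0.999, 0.049, -0.007]
contact_force: [-1.3, 0.5, 3.8]
width: -0.0001
target [ 0.6107 -0.0216  0.06  ] shift,turn (array([-1.5, -0.2, -3. ]), np.float64(-0.11)) | now stand [-64.8077   1.4236] z 56.95544038873422 F [-1.3177  0.5385  3.8162] w -0.0001320138168212103 t 29.6333 q [-0.1466  0.4772  1.6533 -0.0045  1.0256 -0.2426]
```

```bash
python3 -m inch '[[-1,-0.3,0,2,0],[-1,-0.3,0,2,0],[-1,0,0,0,0]]'; python3 w.py s -65 0 60 5.75;python3 -m inch '[[-1,0,0,1,0],[-1,0,0,1,0],[-1,0,0,0,0]]'; python3 w.py s -65 0 60 5.75
```

```text
clock: 29.88
position: [0.6122, -0.0217, 0.0543]
ee_rot: [0.001, 0.999, 0.049, -0.006]
contact_force: [-2.5, -0.3, 6.6]
width: 0.0001
target [ 0.6107 -0.0216  0.06  ] shift,turn (array([-1.6, -0.2, -5.7]), np.float64(-0.12)) | now stand [-64.7897   1.4993] z 54.27298813941213 F [-2.5182 -0.2633  6.5662] w 6.928151680843962e-05 t 29.8833 q [-0.1468  0.479   1.658  -0.0042  1.0167 -0.2428]
clock: 30.13
position: [0.6122, -0.0217, 0.0539]
ee_rot: [0.001, 0.999, 0.049, -0.006]
contact_force: [-2.1, 0.1, 6.1]
width: 0.0001
target [ 0.6107 -0.0216  0.06  ] shift,turn (array([-1.6, -0.2, -6.1]), np.float64(-0.11)) | now stand [-64.7858   1.4915] z 53.879584328143125 F [-2.1427  0.0696  6.0927] w 0.00013590698246074965 t 30.1333 q [-0.1467  0.4791  1.6591 -0.0044  1.0148 -0.2428]
```

```bash
python3 -m inch '[[-1,0,0,2,0],[-1,0,0,3,0],[-1,0,0,3,0],[-1,0,0,3,0]]'; python3 w.py s -65 0 60 5.75
```

```text
clock: 30.47
position: [0.6124, -0.0217, 0.052]
ee_rot: [0.001, 0.999, 0.049, -0.004]
contact_force: [-6.1, 0.8, 19.1]
width: -0.0001
target [ 0.6107 -0.0216  0.06  ] shift,turn (array([-1.7, -0.2, -7.9]), np.float64(-0.09)) | now stand [-64.7781   1.6511] z 52.03918798305074 F [-6.11    0.7603 19.0528] w -0.00011163839744721306 t 30.4667 q [-0.1464  0.4797  1.6636 -0.0048  1.0061 -0.2426]
```

```bash
python3 -m inch '[[-1,0,3,3,0],[-1,0,4,3,0],[-1,0,4,3,0],[-1,0,4,3,0],[-1,0,4,3,0]]'; python3 w.py s -12 0 60 5.75
python3 - <<'E'
from h import *
p=eyes.get_image("side")
cv2.imwrite("pics/z10.png",cv2.resize(p["frame"][140:220,210:300,::-1],(675,600),interpolation=cv2.INTER_CUBIC))
E
```

```text
clock: 30.88
position: [0.6132, -0.0286, 0.052]
ee_rot: [-0.009, 0.999, 0.047, -0.001]
contact_force: [-5.6, 7.8, 20.8]
width: -0.0001
target [ 0.616  -0.0744  0.06  ] shift,turn (array([-1.5, 45.7, -8.8]), np.float64(-0.41)) | now stand [-57.8017   1.7798] z 52.02945603573943 F [-5.6101  7.7949 20.8082] w -9.821677910696736e-05 t 30.8833 q [-0.1698  0.4793  1.6646  0.0195  1.004  -0.2735]
```

View pics/z10.png

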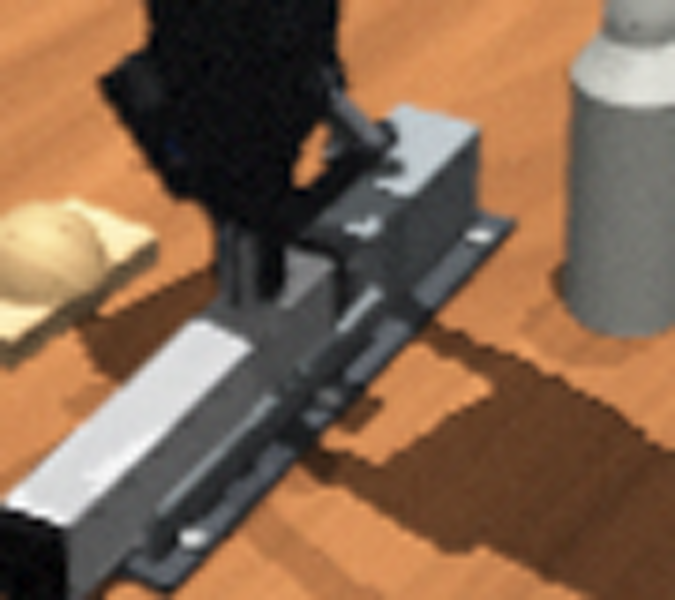

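The press works and drags the tube about 7 mm, but dragging tilts the wrist. I'll push from the tail until the button is near the mouth, then press again.

```bash
python3 -m inch '[[-1,0,0,-5,0],[-1,0,0,-8,0],[-1,0,-4,-8,0],[-1,0,-8,-6,0],[-1,0,-12,-3,0],[-1,0,-14,0,0],[-1,0,-14,0,0],[-1,0,-14,0,0],[-1,0,-14,0,0],[-1,0,-14,0,0],[-1,0,-14,0,0],[-1,0,-14,0,0],[-1,0,-14,0,0],[-1,0,-14,0,0],[-1,0,-14,0,0],[-1,0,-10,0,0],[-1,0,-5,0,0],[-1,0,0,0,0]]'; python3 t.py; python3 w.py s -255 0 38 5.75
python3 - <<'E'
from h import *
p=eyes.get_image("side")
cv2.imwrite("pics/s11.png",cv2.resize(p["frame"][120:240,180:310,::-1],(650,600),interpolation=cv2.INTER_CUBIC))
E
```

```text
clock: 32.43
position: [0.5865, 0.1763, 0.0811]
ee_rot: [-0.01, 0.999, 0.051, -0.007]
contact_force: [0.6, 0.6, -0.2]
width: 0.0002
tilt -0.71 z 81.1 32.4333 [-0.0104  0.9986  0.0511 -0.0073]
target [0.5917 0.1674 0.038 ] shift,turn (array([ 4.8, 10.3, 42.8]), np.float64(0.12)) | now stand [-264.3654   -4.2798] z 81.10514142133357 F [ 0.5627  0.6376 -0.1851] w 0.0002057396552892658 t 32.4333 q [0.1651 0.45   1.6309 0.0254 1.073  0.0506]
```

View pics/s11.png

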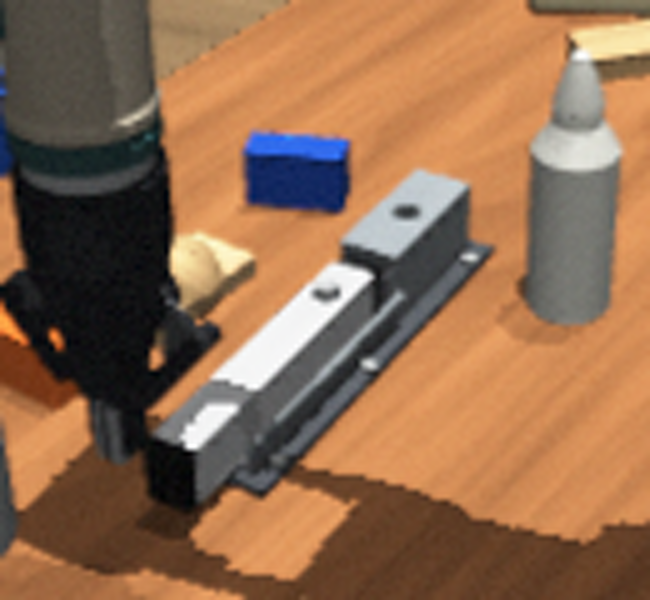

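```bash
python3 -m inch '[[-1,1,0,5,0],[-1,1,0,7,0],[-1,1,0,7,0],[-1,1,0,7,0],[-1,0,0,6,0],[-1,0,0,4,0],[-1,0,0,2,0],[-1,0,0,0,0]]'; python3 t.py; python3 w.py s -240 0 38 5.75
python3 - <<'E'
from h import *; from w import w2stand
p=eyes.get_image("side")
print(w2stand(onz(p,(177.6,244.8),.06))*1e3)
E
```

```text
clock: 33.15
position: [0.59, 0.1732, 0.0373]
ee_rot: [-0.009, 0.999, 0.049, -0.009]
contact_force: [1.4, -0.6, -0.2]
width: 0.0004
tilt -0.89 z 37.3 33.15 [-0.0093  0.9987  0.0489 -0.0088]
target [0.5932 0.1525 0.038 ] shift,turn (array([ 1.1, 20.9, -1.1]), np.float64(-0.14)) | now stand [-260.8802   -1.0778] z 37.280305705966306 F [ 1.4312 -0.6195 -0.2388] w 0.00036904681447420443 t 33.15 q [0.1602 0.5006 1.6701 0.0245 0.9865 0.0486]
[-57.39957706  -2.98727704]
```

```bash
python3 -m inch '[[-1,0.2,4,0,0],[-1,0.2,6,0,0],[-1,0.2,6,0,0],[-1,0.2,4,0,0]]'; python3 w.py s -235 0 38 5.75; python3 -m inch '[[-1,0,3,0,0],[-1,0,3,0,0]]'; python3 w.py s -235 0 38 5.75; python3 -m inch '[[-1,0,3,0,0],[-1,0,3,0,0]]'; python3 w.py s -235 0 38 5.75
```

```text
clock: 33.53
position: [0.5936, 0.1524, 0.038]
ee_rot: [-0.009, 0.999, 0.05, -0.008]
contact_force: [-0.1, 0.2, 0.3]
width: -0.0002
target [0.5937 0.1475 0.038 ] shift,turn (array([-0.5,  4.9, -0.1]), np.float64(-0.05)) | now stand [-239.896    0.48 ] z 37.98542884541969 F [-0.123   0.1992  0.3106] w -0.00024053864789177047 t 33.5333 q [0.126  0.4968 1.6753 0.0238 0.9836 0.0133]
clock: 33.7
position: [0.5948, 0.1452, 0.0384]
ee_rot: [-0.009, 0.999, 0.049, -0.007]
contact_force: [0.2, 1.3, 0.2]
width: -0.0001
target [0.5937 0.1475 0.038 ] shift,turn (array([-0.9, -2.4,  0.5]), np.float64(-0.11)) | now stand [-232.5763    0.8649] z 38.40624312032398 F [0.2172 1.3427 0.1925] w -6.574580527718244e-05 t 33.7 q [0.1139 0.4951 1.6772 0.0239 0.9825 0.0023]
clock: 33.87
position: [0.5955, 0.1386, 0.0385]
ee_rot: [-0.01, 0.999, 0.049, -0.007]
contact_force: [0.0, 1.2, 0.1]
width: -0.0002
target [0.5937 0.1475 0.038 ] shift,turn (array([-0.9, -9. ,  0.7]), np.float64(-0.15)) | now stand [-225.9466    0.9303] z 38.524398745778015 F [0.0333 1.1633 0.0533] w -0.0001916442714637402 t 33.8667 q [ 0.1028  0.4938  1.6793  0.0244  0.9815 -0.0086]
```

```bash
python3 -m inch '[[-1,0,3,0,0],[-1,-0.2,4,0,0],[-1,-0.2,4,0,0],[-1,-0.2,4,0,0],[-1,0,4,0,0],[-1,0,3,0,0],[-1,0,1,0,0],[-1,0,0,0,0]]'; python3 t.py; python3 w.py s -198 0 38 5.75
python3 - <<'E'
from h import *
p=eyes.get_image("side")
cv2.imwrite("pics/s12.png",cv2.resize(p["frame"][120:240,180:310,::-1],(650,600),interpolation=cv2.INTER_CUBIC))
E
```

```text
clock: 34.53
position: [0.5976, 0.1129, 0.0385]
ee_rot: [-0.01, 0.999, 0.048, -0.007]
contact_force: [0.3, 0.3, -0.3]
width: 0.0001
tilt -0.75 z 38.5 34.5333 [-0.0101  0.9988  0.0484 -0.0066]
target [0.5974 0.1107 0.038 ] shift,turn (array([-0.5,  2.2,  0.4]), np.float64(-0.19)) | now stand [-200.2088    0.4814] z 38.45900843222856 F [ 0.279   0.3185 -0.2596] w 6.880342412729952e-05 t 34.5333 q [ 0.0601  0.49    1.6869  0.0246  0.9777 -0.0506]
```

View pics/s12.png

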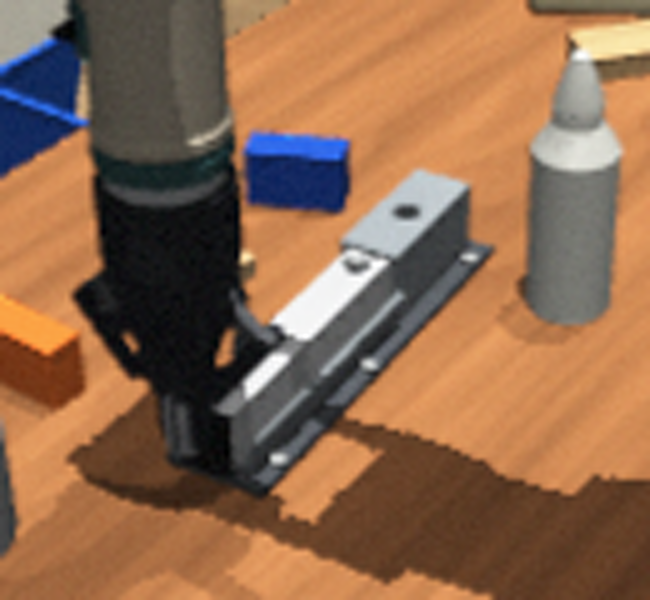

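```bash
python3 -m inch '[[-1,0,-3,-3,0],[-1,0,0,-7,0],[-1,0,0,-9,0],[-1,0,0,-9,0],[-1,0,4,-8,0],[-1,0,9,-3,0],[-1,0,13,0,0],[-1,0,14,0,0],[-1,0,14,0,0],[-1,0,14,0,0],[-1,0,14,0,0],[-1,0,14,0,0],[-1,0,14,0,0],[-1,0,14,0,0],[-1,0,14,0,0],[-1,0,14,0,0],[-1,0,10,0,0],[-1,0,5,0,0],[-1,0,0,0,0]]'; python3 t.py; python3 w.py s -25 0 66 5.75
```

```text
clock: 36.17
position: [0.6127, -0.0774, 0.0771]
ee_rot: [-0.007, 0.999, 0.045, -0.008]
contact_force: [0.9, 0.5, -1.0]
width: 0.0002
tilt -1.11 z 77.1 36.1667 [-0.0073  0.9989  0.0453 -0.0079]
target [ 0.6147 -0.0614  0.066 ] shift,turn (array([  3.6, -15.6,  11.3]), np.float64(-0.55)) | now stand [-9.2829 -3.5894] z 77.09040879224175 F [ 0.9056  0.5251 -0.9926] w 0.0002215796930820072 t 36.1667 q [-0.2439  0.4647  1.6159  0.0107  1.0803 -0.3397]
```

```bash
python3 -m inch '[[-1,1,-4,0,-0.5],[-1,1,-5,0,0],[-1,1,-5,3,0],[-1,0,-2,4,0],[-1,0,0,3,0],[-1,0,0,0,0]]'; python3 t.py; python3 w.py s -25 0 62 5.75
python3 - <<'E'
from h import *
p=eyes.get_image("side")
cv2.imwrite("pics/z13.png",cv2.resize(p["frame"][140:220,210:300,::-1],(675,600),interpolation=cv2.INTER_CUBIC))
E
```

```text
clock: 36.67
position: [0.6132, -0.0567, 0.0661]
ee_rot: [-0.008, 0.999, 0.051, -0.008]
contact_force: [-0.2, -0.4, -0.2]
width: -0.0004
tilt -1.19 z 66.1 36.6667 [-0.0084  0.9986  0.051  -0.0085]
target [ 0.6147 -0.0614  0.062 ] shift,turn (array([1.1, 4.9, 4. ]), np.float64(0.11)) | now stand [-29.8726  -1.0592] z 66.06782759042267 F [-0.1778 -0.3709 -0.246 ] w -0.000417257105275453 t 36.6667 q [-0.2122  0.474   1.6317  0.0136  1.0567 -0.3211]
```

View pics/z13.png

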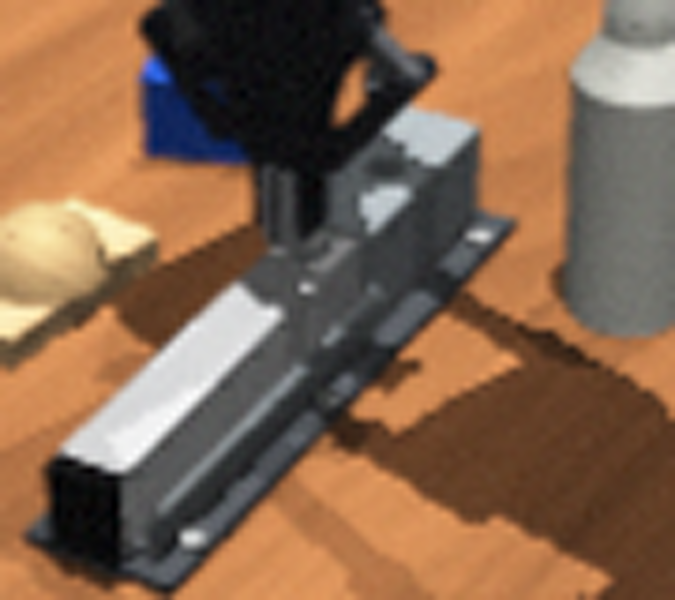

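```bash
python3 -m inch '[[-1,0.5,2,1,0],[-1,0.3,2,2,0],[-1,0,0.5,2,0],[-1,0,0,0,0]]'; python3 w.py s -25 0 62 5.75; python3 -m inch '[[-1,0,0,2,0],[-1,0,0,2,0],[-1,0,0,2,0]]'; python3 w.py s -25 0 62 5.75; python3 -m inch '[[-1,0,0,2,0],[-1,0,0,2,0],[-1,0,0,2.5,0],[-1,0,0,2.5,0]]'; python3 w.py s -25 0 62 5.75
```

```text
clock: 37.05
position: [0.6147, -0.0608, 0.0608]
ee_rot: [-0.008, 0.999, 0.052, -0.008]
contact_force: [0.0, 0.6, -0.5]
width: 0.0
target [ 0.6147 -0.0614  0.062 ] shift,turn (array([-0.1,  0.6, -1.2]), np.float64(0.18)) | now stand [-25.5761   0.0638] z 60.772403413199086 F [ 0.0056  0.623  -0.4625] w 4.715677022115734e-05 t 37.05 q [-0.2181  0.4817  1.6333  0.0134  1.047  -0.3283]
clock: 37.3
position: [0.6151, -0.061, 0.0558]
ee_rot: [-0.008, 0.999, 0.051, -0.008]
contact_force: [-2.0, 0.4, 4.6]
width: 0.0001
target [ 0.6147 -0.0614  0.062 ] shift,turn (array([-0.5,  0.2, -6.2]), np.float64(0.12)) | now stand [-25.3495   0.4533] z 55.83858935294787 F [-2.0275  0.3667  4.6055] w 0.00012173486817987711 t 37.3 q [-0.2187  0.4867  1.6389  0.0143  1.0351 -0.3284]
clock: 37.63
position: [0.6153, -0.0611, 0.052]
ee_rot: [-0.008, 0.999, 0.051, -0.006]
contact_force: [-5.3, 1.8, 22.3]
width: 0.0002
target [ 0.6147 -0.0614  0.062 ] shift,turn (array([ -0.7,   0.1, -10. ]), np.float64(0.1)) | now stand [-25.308    0.5969] z 52.01710070225775 F [-5.3491  1.7782 22.268 ] w 0.0001945129046952587 t 37.6333 q [-0.2187  0.4897  1.6447  0.0145  1.0237 -0.3283]
```

```bash
python3 -m inch '[[-1,0,3,2.5,0],[-1,0,4,2,0],[-1,0,4,2,0],[-1,0,4,2,0],[-1,0,4,2,0]]'; python3 w.py s -12 0 52 5.75
python3 - <<'E'
from h import *
p=eyes.get_image("side")
cv2.imwrite("pics/z14.png",cv2.resize(p["frame"][140:220,210:300,::-1],(675,600),interpolation=cv2.INTER_CUBIC))
E
```

```text
clock: 38.05
position: [0.6174, -0.0724, 0.0521]
ee_rot: [-0.014, 0.999, 0.05, -0.003]
contact_force: [-3.4, 4.9, 12.9]
width: 0.0001
target [ 0.616  -0.0744  0.052 ] shift,turn (array([-1.6,  1.9,  0.1]), np.float64(-0.05)) | now stand [-13.8461   1.5727] z 52.14560480951429 F [-3.3526  4.9459 12.9406] w 0.00012809565304656133 t 38.05 q [-0.2434  0.492   1.6402  0.0294  1.0237 -0.3583]
```

View pics/z14.png

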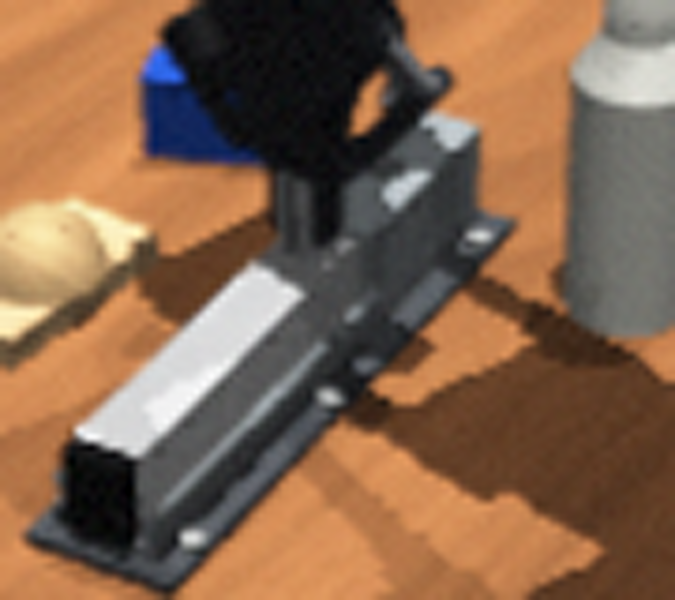

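```bash
python3 -m inch '[[-1,0,3,2,0],[-1,0,3,2,0]]'; python3 w.py s -12 0 52 5.75;python3 -m inch '[[-1,0,3,2,0],[-1,0,3,2,0]]'; python3 w.py s -12 0 52 5.75
```

```text
clock: 38.27
position: [0.6176, -0.0745, 0.0522]
ee_rot: [-0.018, 0.999, 0.048, -0.002]
contact_force: [-4.1, 9.9, 14.3]
width: -0.0
target [ 0.616  -0.0744  0.052 ] shift,turn (array([-1.6, -0.3,  0.2]), np.float64(-0.19)) | now stand [-11.6616   1.6036] z 52.20420648029478 F [-4.1016  9.9306 14.3209] w -1.0966318842112866e-05 t 38.2667 q [-0.251   0.4926  1.6392  0.0378  1.0251 -0.3678]
clock: 38.43
position: [0.6176, -0.0745, 0.0523]
ee_rot: [-0.023, 0.999, 0.047, -0.002]
contact_force: [-2.5, 7.3, 13.6]
width: -0.0
target [ 0.616  -0.0744  0.052 ] shift,turn (array([-1.6, -0.3,  0.3]), np.float64(-0.34)) | now stand [-11.6957   1.6254] z 52.281723068114125 F [-2.518   7.2953 13.6198] w -1.1985970693427061e-05 t 38.4333 q [-0.2569  0.493   1.6387  0.0496  1.0274 -0.3773]
```

```bash
python3 -m inch '[[-1,0,-0.5,-4,0],[-1,0,-2,-8,0],[-1,0,-6,-9,0],[-1,0,-10,-9,0],[-1,0,-14,-3,0],[-1,0,-14,0,0],[-1,0,-14,0,0],[-1,0,-14,0,0],[-1,0,-14,0,0],[-1,0,-14,0,0]]'; python3 t.py; python3 w.py s -215 0 38 5.75
python3 - <<'E'
from h import *
p=eyes.get_image("side")
cv2.imwrite("pics/z15.png",cv2.resize(p["frame"][140:220,210:300,::-1],(675,600),interpolation=cv2.INTER_CUBIC))
E
```

```text
clock: 39.27
position: [0.6071, 0.0348, 0.0931]
ee_rot: [-0.023, 0.999, 0.046, -0.001]
contact_force: [-0.8, 0.6, -0.5]
width: -0.0003
tilt -0.49 z 93.1 39.2667 [-0.0227  0.9987  0.0462 -0.0011]
target [0.5957 0.1276 0.038 ] shift,turn (array([ -2.8, -90.9,  59.3]), np.float64(-0.45)) | now stand [-121.4911    2.1108] z 93.10414442722892 F [-0.8489  0.6079 -0.4712] w -0.00034208279116189333 t 39.2667 q [-0.0842  0.4296  1.6328  0.0505  1.0877 -0.2003]
```

View pics/z15.png

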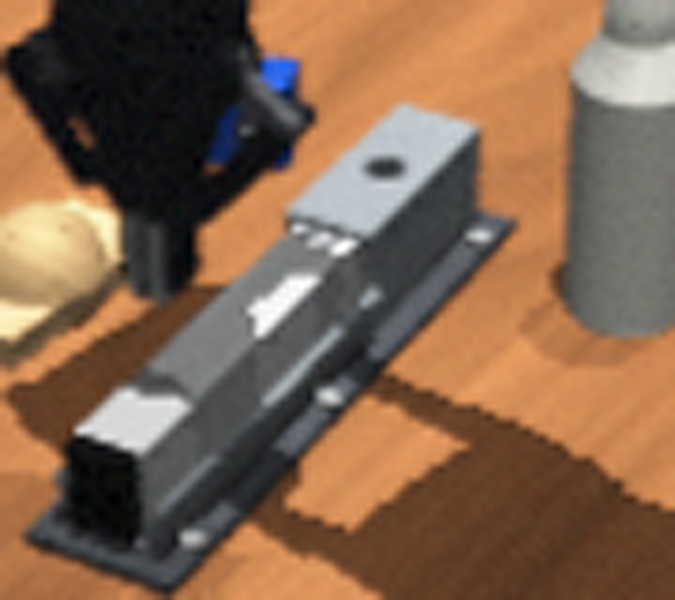

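```bash
python3 -m inch '[[-1,0,-12,0,0],[-1,0,-14,0,0],[-1,0,-14,0,0],[-1,0,-14,0,0],[-1,0,-14,0,0],[-1,0,-12,0,0],[-1,0,-8,4,0],[-1,0,-3,6,0],[-1,0,0,7,0],[-1,0,0,7,0],[-1,0,0,7,0],[-1,0,0,7,0],[-1,0,0,6,0],[-1,0,0,4,0],[-1,0,0,2,0],[-1,0,0,0,0]]'; python3 t.py; python3 w.py s -190 0 38 5.75
```

```text
clock: 40.65
position: [0.5916, 0.141, 0.0376]
ee_rot: [-0.023, 0.998, 0.05, -0.006]
contact_force: [-0.3, 0.5, 0.6]
width: -0.0002
tilt -0.65 z 37.6 40.65 [-0.0227  0.9985  0.0496 -0.0063]
target [0.5982 0.1027 0.038 ] shift,turn (array([ 2.7, 38.6, -2.2]), np.float64(-0.05)) | now stand [-228.7133   -2.6923] z 37.58924067524849 F [-0.2949  0.4516  0.5914] w -0.00016887355434175682 t 40.65 q [ 0.0919  0.4888  1.6931  0.0556  0.9711 -0.0391]
```

```bash
python3 -m inch '[[-1,0.5,4,0,0],[-1,0.5,6,0,0],[-1,0.5,7,0,0],[-1,0.5,7,0,0],[-1,0,6,0,0],[-1,0,4,0,0],[-1,0,3,0,0]]'; python3 w.py s -190 0 38 5.75; python3 -m inch '[[-1,0,4,0,0],[-1,0,4,0,0],[-1,0,4,0,0]]'; python3 w.py s -136 0 38 5.75
```

```text
clock: 41.23
position: [0.5994, 0.1, 0.0373]
ee_rot: [-0.022, 0.999, 0.049, -0.004]
contact_force: [-0.0, -0.2, -0.9]
width: -0.0001
target [0.5982 0.1027 0.038 ] shift,turn (array([-1. , -2.9, -0.6]), np.float64(-0.07)) | now stand [-187.1041    0.9507] z 37.25321323618806 F [-0.0106 -0.2335 -0.8932] w -0.00013576481953108646 t 41.2333 q [ 0.0238  0.4884  1.6949  0.0541  0.969  -0.106 ]
clock: 41.48
position: [0.6, 0.0918, 0.0373]
ee_rot: [-0.027, 0.999, 0.047, -0.005]
contact_force: [-0.7, 6.8, 1.2]
width: 0.0003
target [0.6036 0.049  0.038 ] shift,turn (array([-0.5, 42.8, -3. ]), np.float64(-0.34)) | now stand [-178.8845    0.7708] z 37.3496095447825 F [-0.6745  6.782   1.1813] w 0.0002522667782105134 t 41.4833 q [ 0.0042  0.4877  1.6965  0.066   0.97   -0.1278]
```

```bash
python3 -m inch '[[-1,0,7,0,0],[-1,0,7,0,0],[-1,0,7,0,0]]'; python3 w.py s -136 0 38 5.75; python3 -m inch '[[-1,0,7,0,0],[-1,0,7,0,0]]'; python3 w.py s -136 0 38 5.75
python3 - <<'E'
from h import *
p=eyes.get_image("side")
cv2.imwrite("pics/z16.png",cv2.resize(p["frame"][140:220,210:300,::-1],(675,600),interpolation=cv2.INTER_CUBIC))
E
```

```text
clock: 41.73
position: [0.6015, 0.0769, 0.0375]
ee_rot: [-0.033, 0.998, 0.046, -0.004]
contact_force: [0.3, 6.2, 2.0]
width: 0.0001
target [0.6036 0.049  0.038 ] shift,turn (array([-0.5, 27.8, -2.4]), np.float64(-0.49)) | now stand [-163.9123    0.6957] z 37.46242212298026 F [0.2508 6.1917 2.0329] w 0.00011360233101853952 t 41.7333 q [-0.0276  0.4872  1.6979  0.08    0.9716 -0.1648]
clock: 41.9
position: [0.6025, 0.0667, 0.0375]
ee_rot: [-0.037, 0.998, 0.045, -0.004]
contact_force: [-0.7, 6.5, 2.8]
width: -0.0002
target [0.6036 0.049  0.038 ] shift,turn (array([-0.5, 17.6, -1.8]), np.float64(-0.6)) | now stand [-153.6855    0.6859] z 37.53408892589875 F [-0.6575  6.5001  2.8401] w -0.00023667283655611355 t 41.9 q [-0.0491  0.4874  1.6981  0.089   0.9734 -0.1896]
```

View pics/z16.png

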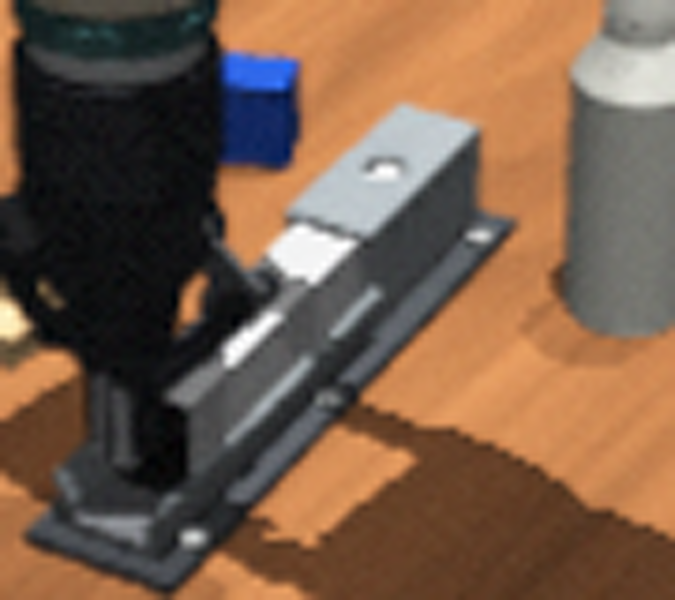

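```bash
python3 -m inch '[[-1,0,6,0,0],[-1,0,5,0,0],[-1,0,5,0,0]]'; python3 w.py s -136 0 38 5.75; python3 -m inch '[[-1,0,5,0,0],[-1,0,5,0,0]]'; python3 w.py s -136 0 38 5.75
```

```text
clock: 42.2
position: [0.6035, 0.0549, 0.0376]
ee_rot: [-0.042, 0.998, 0.043, -0.004]
contact_force: [-0.2, 5.6, 3.3]
width: -0.0002
target [0.6036 0.049  0.038 ] shift,turn (array([-0.5,  5.8, -0.8]), np.float64(-0.76)) | now stand [-141.8347    0.53  ] z 37.648498831915234 F [-0.1881  5.6187  3.3214] w -0.00024139823629265003 t 42.2 q [-0.074   0.4878  1.6976  0.0993  0.9764 -0.2174]
clock: 42.37
position: [0.604, 0.0479, 0.0374]
ee_rot: [-0.045, 0.998, 0.043, -0.004]
contact_force: [-0.8, 20.0, 4.0]
width: -0.0002
target [0.6036 0.049  0.038 ] shift,turn (array([-0.3, -1.2, -0.5]), np.float64(-0.86)) | now stand [-134.825     0.2672] z 37.40246911440316 F [-0.7673 19.978   4.0493] w -0.00015030744495235374 t 42.3667 q [-0.0892  0.4887  1.6973  0.1063  0.9785 -0.2347]
```

```bash
python3 -m inch '[[-1,0,5,0,0],[-1,0,5,0,0]]'; python3 w.py s -136 0 38 5.75; python3 -m inch '[[-1,0,-4,0,0],[-1,0,-8,-2,0],[-1,0,-6,-8,0],[-1,0,-4,-12,0],[-1,-4,-4,-12,0],[-1,-10,-4,-12,0],[-1,-14,-4,-12,0],[-1,-14,-4,-12,0],[-1,-14,0,-12,0],[-1,-14,0,-12,0],[-1,-14,0,-12,0],[-1,-14,0,-12,0],[-1,-14,0,-6,0],[-1,-14,0,0,0],[-1,-14,0,0,0],[-1,-14,0,0,0],[-1,-14,0,0,0],[-1,-6,0,0,0],[-1,0,0,0,0]]'
python3 - <<'E'
from h import *
p=eyes.get_image("side"); print(manip.get_state()["position"])
cv2.imwrite("pics/z17.png",cv2.resize(p["frame"][140:220,210:300,::-1],(675,600),interpolation=cv2.INTER_CUBIC))
p=eyes.get_image("top")
cv2.imwrite("pics/t17.png",cv2.resize(p["frame"][:,:,::-1],(800,600),interpolation=cv2.INTER_CUBIC))
E
```

```text
clock: 42.53
position: [0.6036, 0.0481, 0.0377]
ee_rot: [-0.055, 0.998, 0.039, -0.005]
contact_force: [0.5, 16.3, 2.9]
width: 0.0001
target [0.6036 0.049  0.038 ] shift,turn (array([ 0. , -0.9, -0.2]), np.float64(-1.26)) | now stand [-135.1226   -0.0699] z 37.68098512717872 F [ 0.5411 16.2562  2.8711] w 0.0001061587570850076 t 42.5333 q [-0.1008  0.4895  1.6972  0.1296  0.9841 -0.2522]
clock: 44.12
position: [0.4197, 0.0536, 0.1848]
ee_rot: [-0.045, 0.998, 0.042, 0.003]
contact_force: [0.7, 0.2, 0.7]
width: 0.0003
[0.42040835 0.05368688 0.184838  ]
```

View pics/z17.png

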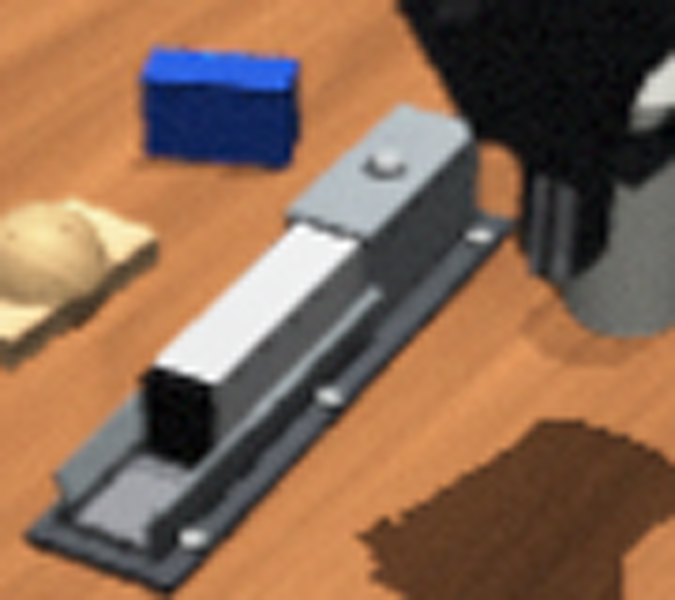

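View pics/t17.png

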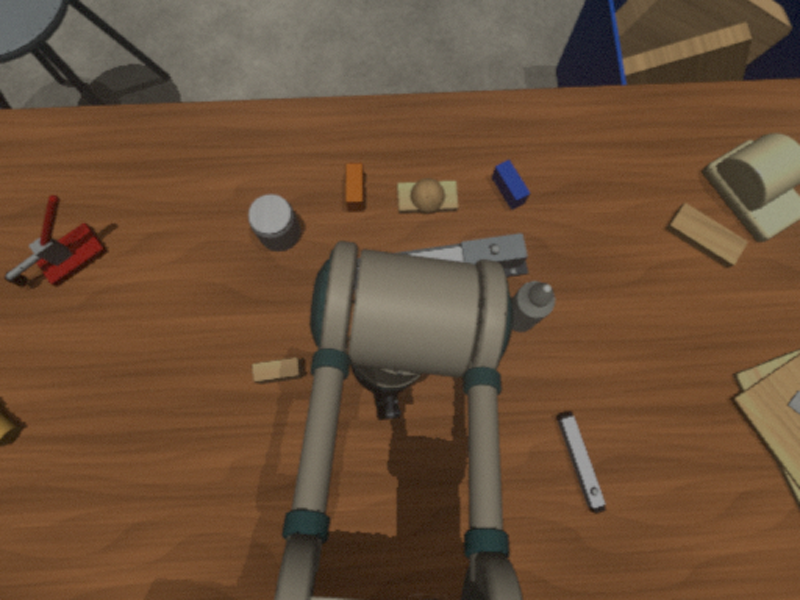

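The button now stands up through the roof hole at crop (385,162), top view (494,248). The bottle, tin and mould are where they started, the offcut lies on the bench at top (277,370), and the gripper is clear of everything.

```bash
python3 -c "
from rig import manip; print(manip.sign_off())"
```

```text
the job is handed in; nothing more can be done
None
```

The job is done and handed in at about 44 s of the 70 s allowed. The offcut is on the bench, and the tube is latched in the socket with its button up through the roof hole.

**What I did**
- I lifted the plywood offcut out of the channel and stood it on the bench.
- I laid the larger tube in the channel, button up, and pushed its tail until the button was just short of the mouth.
- I pressed the button flush with the shut fingertips at about 20 N and dragged it under the mouth. I then pushed the tail at 6–7 N until the tube stopped hard.

**Last checks**
- Two further push rows at 16–20 N did not move the tube.
- The side and top pictures show the button standing in the hole. The bottle, tin and mould looked unmoved by eye; I did not measure them again. The offcut is on the bench and the arm is clear of everything.

**What failed or disagreed**
- The networks missed the button once the tube was in the channel, and put the hole 8–10 mm off along the channel. For those I used positions read by eye from the side picture, together with contact forces.
- The single-view button estimate in the channel was about 10 mm off. Contact at the tail, and the finger stopping at the mouth, agreed with my own estimate instead.
- I did not try pulling the tube back to test the latch in that direction.
- Step by step, the wrist picked up a tilt that reached about 6° while pushing; it did not affect the result.

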